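# Take the optical bench apart and lock its riders in their case

## Robot

A 6-joint arm with a two-finger parallel gripper is mounted at the origin on a cart in front of the work surface, level with it; the furniture and walls round the work are solid. World frame = base frame: x ahead of the robot, y to its left, z up, the work surface at z = 0. Lengths are in mm, angles in rad, forces in N, time in s.
With the tool pointing down it reaches from about 350 to 725 mm from the base axis. Payload 6 kg.
Tool frame: the origin (TCP) lies midway between the tips of the shut fingers; the grasp point (between the pads) lies grasp_offset behind it (grasp_offset is the distance from the TCP to the grasp point, in mm); z points along the fingers, y is the line along which they close (so a half turn about z gives the same grasp; the last joint's range is limited). The gripper opens to 85 mm and grips with 20 to 120 N. Pads are 22 mm wide; open, the fingers measure 114 mm over their backs; the gripper's body (76 mm by 85 mm) begins 54 mm behind the grasp point. The pads swing forward as they close: fully open they stand 13 mm farther back than shut.
Start: joints at [-0.857, 0.04, 0.085, 0, -1.615, -0.334], TCP at [222.448, -557.217, 231.261] pointing down, gripper open.
Joint ranges: [-2.56, 2.56], [-1.29, 2.01], [-1.08, 1.49], [-3.29, 1.98], [-2.81, -0.18], [-2.99, 2.99]. Speed limits (rad/s): [2.57, 2.57, 3.01, 3.14, 3.14, 3.14].

## Interface

Orientations are given as [roll, pitch, yaw] about the fixed x, y, z axes, in that order (R = Rz(yaw) Ry(pitch) Rx(roll)).
In Python, from bench import get_state, camera, camera_model, close_job, grasp_offset gives the robot as it stands. The module is installed in compiled form; this text tells all that it offers.
- The arm moves only by the tool carry_out, never from a script. Its argument "series" is a list of rows, each a list of 5 numbers: the finger opening in mm, from 0 to 85.4, then the shift along the tool's x, y, z in units of 25 mm (1.0 is 25 mm), then the turn about the tool's z in units of 6 degrees (1.0 is 6 degrees). In form: [[claw, tx, ty, tz, turn], ...]. A call has 1 to 10 rows; each row shifts and turns the commanded pose from where the row before left it, along the tool's axes as they then stand; what a row does not reach is not made up. A row lasts 1/12 s, in which the tool goes at most 41.7 mm and 7.16 degrees, less where a joint would pass 70% of its speed; a pose out of reach is approached as far as the arm can. A call is refused whole if a number of a shift passes 1 or a number of a turn 1, either way. A call with a gripper value outside its range is refused whole. The fingers move at their own pace and stop on an object; "squeeze" is the grip in N (left out, the last holds). Time passes only in rows, so rows that do not move let the fingers close. It gives the time, the measured TCP pose, the force, the opening and the grip force at its end, in the units of the state.
- get_state(): the state, without advancing time (a new reading comes with each control period).
- camera(name): name is "scene" or "top" or "wrist"; returns the picture (384x512x3 uint8, red, green, blue); there is no depth.
- camera_model(name): a dict with "fov_y" (degrees; the focal length in pixels is half the picture's height over the tangent of half this angle, whatever the lens; pixels are square), "cx", "cy" (the principal point, pixels), "origin" and "rotation" of the camera in the world; the wrist camera has in their place "tool_from_camera" (4x4, takes a point from camera to tool coordinates, whose origin is the TCP and whose axes are the flange's). Camera axes: x right, y up, looking along -z (the intrinsics and any distortion apply to the point x, -y, -z); pixel columns grow to the right and rows downward; lengths in mm; the calibration is good to about 2 mm. The wrist camera is an equidistant fisheye: a pixel r from the principal point sees the ray r / f radians off the axis. A picture is of the moment at which its call begins: read the wrist's pose just before it. camera_model takes no time and is no camera call.
- close_job(): hands the job in; it is judged then, once.
The state is a dict: "time_s": time; "joint_positions": joint angles; "dq": joint speeds; "tau": joint torques, N m; "position": TCP position; "tcp_rot": TCP orientation; "wrist_force": force on the tool from outside, world axes, zero at the start; "torque": the same for the moment, N m; "grip_width": finger opening in mm; "gripper_force": force on a finger pad.
Only numpy, scipy, OpenCV 4.12 (cv2) and the standard library are available. Lean on these libraries where they do the work, as an engineer would, in place of code of your own. Each camera call takes 0.05 s, during which the arm holds its last target. There are 200 camera calls.

## Task

Clear away the optical bench: slide each rider gently along the rail to its open end, lift it off there without wrenching it, and stand it upright in a bay of its own in the wooden case. When all the riders are in, shut the case's lid and then turn both brass turnbuttons fully across so that they hold the lid. Do not knock over or shove the two cups and the beaker standing nearby.

Things in the scene. Friction and masses are not known exactly. Their poses are not given: they have to be found in the camera images.
- bench: Aluminium T-slot rail fixed on the table, 400 mm long (y), 60 wide (x), 24 high. Origin: centre of the underside. Slot floor at z = 10 mm, slot 38 mm wide up to z = 18, above it two lips 6 mm thick leave an 18 mm gap. +y end closed by a black stop, -y end open. Riders' feet are captive under the lips with about 2 mm play; a rider lifts free only when its origin is beyond y = -222 mm.
- bench_open_end (a point): Centre of the rail's open end, on the slot floor 10 mm above the table; axes as the bench (-y leads out of the rail).
- lens: Lens rider: round black ring holder, 12 mm thick. 0.2 kg, 108 mm tall. Origin: middle of the foot's underside; z up, y along the rail. Upwards: T-foot 34 (x) x 44 (y) x 6 mm; neck 13 mm wide; black block 46 x 40 mm, z 16 to 36 mm; holder 64 mm wide, z 44 to 108 mm, across the rail: pinch it near the top from above, closing along y. Stands on its foot. 
- filter: Filter rider: square grey frame, red pane, 12 mm thick. 0.2 kg, 108 mm tall. Origin: middle of the foot's underside; z up, y along the rail. Upwards: T-foot 34 (x) x 44 (y) x 6 mm; neck 13 mm wide; black block 46 x 40 mm, z 16 to 36 mm; holder 64 mm wide, z 44 to 108 mm, across the rail: pinch it near the top from above, closing along y. Stands on its foot. 
- screen: Screen rider: white square plate holder, 10 mm thick. 0.2 kg, 108 mm tall. Origin: middle of the foot's underside; z up, y along the rail. Upwards: T-foot 34 (x) x 44 (y) x 6 mm; neck 13 mm wide; black block 46 x 40 mm, z 16 to 36 mm; holder 64 mm wide, z 44 to 108 mm, across the rail: pinch it near the top from above, closing along y. Stands on its foot. 
- slit: Slit rider: square aluminium plate with a dark slit, 10 mm thick. 0.2 kg, 108 mm tall. Origin: middle of the foot's underside; z up, y along the rail. Upwards: T-foot 34 (x) x 44 (y) x 6 mm; neck 13 mm wide; black block 46 x 40 mm, z 16 to 36 mm; holder 64 mm wide, z 44 to 108 mm, across the rail: pinch it near the top from above, closing along y. Stands on its foot. 
- case: Wooden case fixed on the table, 286 mm long (y), 122 high. Origin: on the underside, 66 mm behind the front face (-x) and 62 mm before the back. Four bays side by side in y, each 90 (x) x 62 mm (y), floor 8 mm up, low dividers up to z = 60 mm. Front wall 28 mm thick, others 10 mm. Riders fit with their y along the case's y, either way round.
- bay_1 (a point): Centre of the floor of the leftmost bay (case y = +102 mm, z = 8 mm); axes as the case.
- bay_2 (a point): Centre of the floor of the next bay (case y = +34 mm).
- bay_3 (a point): Centre of the floor of the next bay (case y = -34 mm).
- bay_4 (a point): Centre of the floor of the rightmost bay (case y = -102 mm).
- lid (a joint): Angle of the case's wooden lid: 0 shut, up to 2.4 rad; starts open, leaning back past upright. Hinge line along y on top of the back wall (case x = +62, z = 122 mm). Stiff hinge: the lid stays where it is left; about 3 N at its edge moves it.
- lid_edge (a point): Middle of the lid's free edge, 112 mm from the hinge; lid 8 mm thick, 286 mm wide. Shut, its upper face is at z = 130 mm. Site x runs from edge to hinge, z out of the outer face (up when shut).
- turnbutton_1 (a joint): Angle of the left brass turnbutton about its upright pivot on the front wall: 0 = bar along the front edge, clear of the lid; turned anticlockwise seen from above, to its stop at 1.57 rad, it lies across the lid's edge. Stiff (0.04 N m), stays where left.
- turnbutton_2 (a joint): The same for the right brass turnbutton.
- button_grip_2 (a point): The same on the right turnbutton (case x = -58 mm, y = -85 mm).
- button_grip_1 (a point): Middle of the left turnbutton's thumb fin, on the pivot (case x = -58 mm, y = +85 mm), at z = 145 mm. The fin is 9 mm thick, 44 mm long, from z = 136 to 153 mm; point y runs along the fin. The bar under it is 62 x 14 mm, z = 131 to 136 mm.
- pink_cup: Plastic cup, 73 mm wide and 88 mm tall, with pink solution. Bystander. Origin: centre of its underside.
- blue_cup: Plastic cup, 73 mm wide and 88 mm tall, with blue solution. Bystander. Origin: centre of its underside.
- empty_beaker: Clear beaker, 80 mm wide and 96 mm tall. Bystander. Origin: centre of its underside.

How it is judged (in metres and radians):
On the way, in this order (a step that is already met when the one before it is completed fails the run):
1. every rider stands upright in a bay of the case (((x of lens in the frame of bay_1 between -0.025 and 0.025 m and y of lens in the frame of bay_1 between -0.02 and 0.02 m and z of lens in the frame of bay_1 below 0.008 m and angle between lens's own z axis and vertical below 0.2 rad) or (x of lens in the frame of bay_2 between -0.025 and 0.025 m and y of lens in the frame of bay_2 between -0.02 and 0.02 m and z of lens in the frame of bay_2 below 0.008 m and angle between lens's own z axis and vertical below 0.2 rad) or (x of lens in the frame of bay_3 between -0.025 and 0.025 m and y of lens in the frame of bay_3 between -0.02 and 0.02 m and z of lens in the frame of bay_3 below 0.008 m and angle between lens's own z axis and vertical below 0.2 rad) or (x of lens in the frame of bay_4 between -0.025 and 0.025 m and y of lens in the frame of bay_4 between -0.02 and 0.02 m and z of lens in the frame of bay_4 below 0.008 m and angle between lens's own z axis and vertical below 0.2 rad)) and ((x of filter in the frame of bay_1 between -0.025 and 0.025 m and y of filter in the frame of bay_1 between -0.02 and 0.02 m and z of filter in the frame of bay_1 below 0.008 m and angle between filter's own z axis and vertical below 0.2 rad) or (x of filter in the frame of bay_2 between -0.025 and 0.025 m and y of filter in the frame of bay_2 between -0.02 and 0.02 m and z of filter in the frame of bay_2 below 0.008 m and angle between filter's own z axis and vertical below 0.2 rad) or (x of filter in the frame of bay_3 between -0.025 and 0.025 m and y of filter in the frame of bay_3 between -0.02 and 0.02 m and z of filter in the frame of bay_3 below 0.008 m and angle between filter's own z axis and vertical below 0.2 rad) or (x of filter in the frame of bay_4 between -0.025 and 0.025 m and y of filter in the frame of bay_4 between -0.02 and 0.02 m and z of filter in the frame of bay_4 below 0.008 m and angle between filter's own z axis and vertical below 0.2 rad)) and ((x of screen in the frame of bay_1 between -0.025 and 0.025 m and y of screen in the frame of bay_1 between -0.02 and 0.02 m and z of screen in the frame of bay_1 below 0.008 m and angle between screen's own z axis and vertical below 0.2 rad) or (x of screen in the frame of bay_2 between -0.025 and 0.025 m and y of screen in the frame of bay_2 between -0.02 and 0.02 m and z of screen in the frame of bay_2 below 0.008 m and angle between screen's own z axis and vertical below 0.2 rad) or (x of screen in the frame of bay_3 between -0.025 and 0.025 m and y of screen in the frame of bay_3 between -0.02 and 0.02 m and z of screen in the frame of bay_3 below 0.008 m and angle between screen's own z axis and vertical below 0.2 rad) or (x of screen in the frame of bay_4 between -0.025 and 0.025 m and y of screen in the frame of bay_4 between -0.02 and 0.02 m and z of screen in the frame of bay_4 below 0.008 m and angle between screen's own z axis and vertical below 0.2 rad)) and ((x of slit in the frame of bay_1 between -0.025 and 0.025 m and y of slit in the frame of bay_1 between -0.02 and 0.02 m and z of slit in the frame of bay_1 below 0.008 m and angle between slit's own z axis and vertical below 0.2 rad) or (x of slit in the frame of bay_2 between -0.025 and 0.025 m and y of slit in the frame of bay_2 between -0.02 and 0.02 m and z of slit in the frame of bay_2 below 0.008 m and angle between slit's own z axis and vertical below 0.2 rad) or (x of slit in the frame of bay_3 between -0.025 and 0.025 m and y of slit in the frame of bay_3 between -0.02 and 0.02 m and z of slit in the frame of bay_3 below 0.008 m and angle between slit's own z axis and vertical below 0.2 rad) or (x of slit in the frame of bay_4 between -0.025 and 0.025 m and y of slit in the frame of bay_4 between -0.02 and 0.02 m and z of slit in the frame of bay_4 below 0.008 m and angle between slit's own z axis and vertical below 0.2 rad))), for 0.3 s.
2. the lid is shut while both turnbuttons are still clear of it (value of joint lid below 0.06 rad and value of joint each of turnbutton_1, turnbutton_2 below 0.6 rad), for 0.2 s.
3. both turnbuttons are turned across the lid (value of joint lid below 0.06 rad and value of joint each of turnbutton_1, turnbutton_2 above 1.3 rad), for 0.2 s.
At the end, for the whole second after the job is handed in: Every rider stands in a bay of the case (foot on the floor within 8 mm, within 25 mm in x and 20 mm in y of the bay's centre, tilted less than 0.2 rad) and is at rest; the lid is shut (below 0.06 rad) and both turnbuttons stand beyond 1.3 rad (all of step 1 and all of step 3 and linear speed of each of lens, filter, screen, slit below 0.02 m/s); the robot touches nothing.
It fails at once if a rider is wrenched against the bench (over 150 N) (contact force between any of lens, filter, screen, slit and bench above 150 N).
It fails at once if a cup or the beaker is tipped or shoved more than 40 mm (angle between any of pink_cup, blue_cup, empty_beaker's own z axis and vertical above 0.5 rad or distance of any of pink_cup, blue_cup, empty_beaker from where it was at the start of the episode above 0.04 m).
Of lens, filter, screen, slit only 3 to 4 are there at a start; the rules pass over those that are not, and their reading is None.
At some moment in a run one of lens, filter, screen, slit may be knocked a few centimetres aside while the robot is not near it.
Once in a run the grip may slacken for a moment while it holds something.
It also fails if it takes over 210 s, if anything falls off the work surface, if the arm or the gripper's body presses on something with over 40 N, if the wrist force passes 120 N, or if a joint passes its speed limit or range.

## Working session

There is one attempt and no reset: what is moved stays moved. The work goes in short steps, Python scripts to look and compute and a tool call to move; the robot and the scene stay as the last step left them, time stands still between calls to the robot, and variables do not carry over. Pictures are saved under pics/ and viewed, at most 14 in all, crops included, and the job is handed in when it is done.

Besides the shell and the picture viewer there is one more tool, called after "Call:" as name([rows], argument=value, ...), one row to a line, values as JSON. carry_out: Moves the arm, as the interface text tells. Its arguments: {"type":"object","properties":{"series":{"type":"array"},"squeeze":{"type":"number"}},"required":["series"]}

```bash
mkdir -p pics; python3 - <<'E'
from bench import *
import cv2,numpy as np
np.set_printoptions(precision=3,suppress=True)
print(get_state(),grasp_offset() if callable(grasp_offset) else grasp_offset)
for n in("scene","top","wrist"):
    print(n,camera_model(n))
    cv2.imwrite(f"pics/{n}0.png",cv2.cvtColor(camera(n),cv2.COLOR_RGB2BGR))
E
```

```text
{'time_s': 0.0, 'joint_positions': array([-0.857,  0.041,  0.084, -0.   , -1.615, -0.334]), 'dq': array([ 0.   , -0.002,  0.001, -0.001, -0.002,  0.003]), 'tau': array([ -0.   , -36.819,  34.74 ,   6.932,  -0.005,   0.   ]), 'position': array([ 222.389, -556.918,  230.261]), 'tcp_rot': array([ 3.14 , -0.   , -2.762]), 'wrist_force': array([ 0.694, -0.179, -0.355]), 'torque': array([-0.015,  0.028,  0.062]), 'gripper_force': 0.0, 'grip_width': 85.2754275096786} 18.700000000000003
scene {'fov_y': 43.60247740090438, 'cx': 249.61695033853067, 'cy': 200.08490002446476, 'origin': array([-491.142,  663.696, 1051.413]), 'rotation': array([ 0.932, -0.013, -2.159])}
top {'fov_y': 43.37738699805466, 'cx': 255.98537006792566, 'cy': 195.32034923334032, 'origin': array([ 385.504,  -10.592, 1671.581]), 'rotation': array([ 0.1  , -0.008, -1.578])}
wrist {'fov_y': 65.70646984690485, 'cx': 252.69405732612327, 'cy': 189.48936849126233, 'tool_from_camera': array([[  -0.   ,    0.961,    0.277,   71.96 ],
       [   1.   ,   -0.   ,    0.   ,   -0.683],
       [   0.   ,    0.277,   -0.961, -143.217],
       [   0.   ,    0.   ,    0.   ,    1.   ]])}
```

View pics/scene0.png

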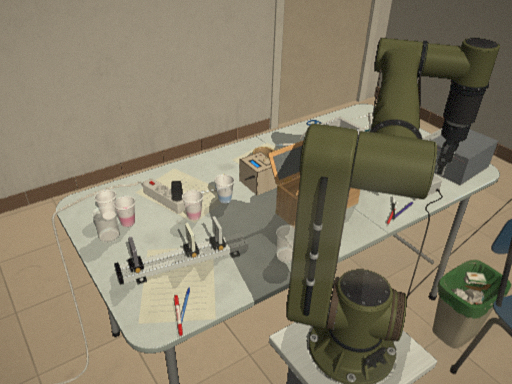

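View pics/top0.png

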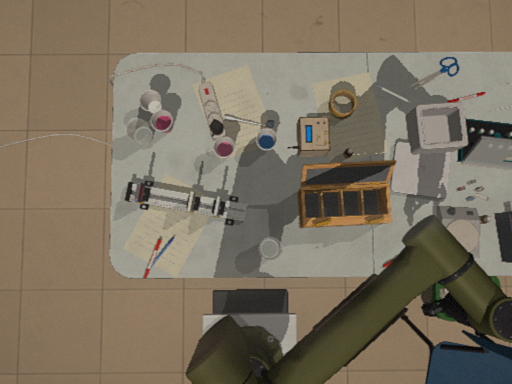

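The scene view shows the rail on the left with riders at about (135,255), (190,238) and (217,232), and the open case in the middle. In the top view the rail runs (130,190) to (240,210) and the case spans (300–392, 162–227). I'll zoom in on both.

```bash
cat > h.py <<'E'
from bench import *
import cv2,numpy as np
from scipy.spatial.transform import Rotation as R
np.set_printoptions(precision=2,suppress=True)
def K(n):
    m=camera_model(n); return m,192/np.tan(np.radians(m["fov_y"]/2))
def pose(n,st=None):
    m=camera_model(n)
    if n!="wrist": return np.array(m["origin"]),R.from_euler("xyz",m["rotation"]).as_matrix()
    T=np.eye(4);T[:3,:3]=R.from_euler("xyz",st["tcp_rot"]).as_matrix();T[:3,3]=st["position"]
    T=T@m["tool_from_camera"]; return T[:3,3],T[:3,:3]
def proj(n,P,st=None):
    m,f=K(n);o,A=pose(n,st);c=(np.atleast_2d(P)-o)@A;c=c*[1,-1,-1]
    if n=="wrist":
        r=np.hypot(c[:,0],c[:,1]);s=f*np.arctan2(r,c[:,2])/np.maximum(r,1e-9)
    else: s=f/c[:,2]
    return np.c_[c[:,0]*s+m["cx"],c[:,1]*s+m["cy"]]
def ray(n,u,v,st=None):
    m,f=K(n);o,A=pose(n,st);a=np.array([u-m["cx"],v-m["cy"]])
    if n=="wrist":
        r=np.hypot(*a);t=r/f;d=np.r_[a/max(r,1e-9)*np.sin(t),np.cos(t)]
    else: d=np.r_[a/f,1]
    return o,A@(d*[1,-1,-1])
def onz(n,u,v,z,st=None):
    o,d=ray(n,u,v,st); return o+d*(z-o[2])/d[2]
def tri(L): # [(o,d),...]
    M=0;b=0
    for o,d in L:
        d=d/np.linalg.norm(d);Q=np.eye(3)-np.outer(d,d);M=M+Q;b=b+Q@o
    return np.linalg.solve(M,b)
def shot(n,name):
    st=get_state() if n=="wrist" else None
    im=cv2.cvtColor(camera(n),cv2.COLOR_RGB2BGR);cv2.imwrite(f"pics/{name}.png",im)
    if st is not None: np.savez(f"pics/{name}.npz",position=st["position"],tcp_rot=st["tcp_rot"])
    return im,st
def crop(src,dst,x0,y0,w,h,k):
    im=cv2.imread(f"pics/{src}.png")[y0:y0+h,x0:x0+w];im=cv2.resize(im,None,fx=k,fy=k,interpolation=cv2.INTER_CUBIC)
    return im
E
python3 - <<'E'
from h import *
a=crop("top0","",118,160,132,80,6);cv2.imwrite("pics/a.png",a[:, :792])
b=crop("top0","",290,150,110,85,6)
c=crop("scene0","",105,205,140,85,5)
cv2.imwrite("pics/ab.png",np.vstack([cv2.resize(a,(800,485))[:300*2], ])[:600])
d=crop("top0","",290,150,115,85,3.4); e=crop("scene0","",105,205,140,85,2.8)
w=800
top=cv2.resize(a,(500,303)); 
C=np.zeros((595,800,3),np.uint8); C[:303,:500]=top; C[303:303+d.shape[0],:d.shape[1]]=d; C[303:303+e.shape[0],400:400+e.shape[1]]=e
cv2.imwrite("pics/m.png",C)
for u,v in[(130,190),(240,210),(300,227),(392,227),(270,247),(223,147),(265,138)]: print(u,v,onz("top",u,v,30)[:2])
E
```

```text
130 190 [571.09 405.  ]
240 210 [500.23  29.79]
300 227 [ 441.03 -173.81]
392 227 [ 438.9  -487.12]
270 247 [374.19 -71.18]
223 147 [718.42  87.61]
265 138 [749.24 -57.61]
```

View pics/m.png

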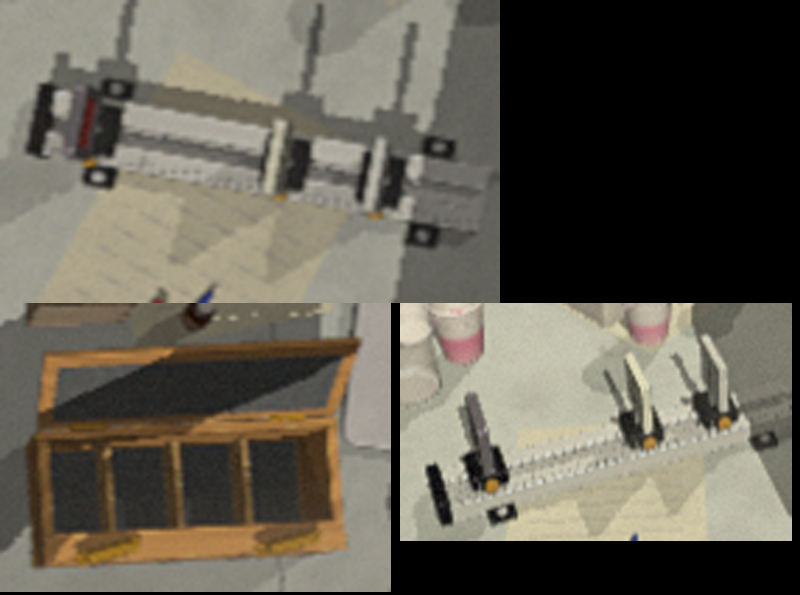

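Three riders are present: filter near the closed end, then screen and slit. The open end is at about pixel (247,212) and the case is at x≈440–570, y≈-175 to -487. I'll refine with wrist views, first over the case and then over the rail.

```bash
cat >> h.py <<'E'
def plan(x,y,z,yaw,src=None):
    """turn first, then shift; src=(x,y,z,yaw) else the state"""
    if src is None:
        s=get_state();p=s["position"];w=s["tcp_rot"][2]
    else: p=np.array(src[:3]);w=src[3]
    d=(yaw-w+np.pi)%(2*np.pi)-np.pi
    A=R.from_euler("xyz",[np.pi,0,yaw]).as_matrix()
    t=A.T@(np.array([x,y,z])-p)/25
    print(f"turn {-np.degrees(d)/6:.3f}  shift {t.round(3)} rows>={max(abs(t).max(),np.linalg.norm(t)/1.66):.1f}")
E
python3 - <<'E'
from h import *
plan(410,-320,300,np.pi)
E
```

```text
turn 3.627  shift [-7.5   9.48 -2.78] rows>=9.5
```

Call:
carry_out([
  [85,0,0,-0.9,0.9],
  [85,0,0,-0.9,0.9],
  [85,0,0,-0.9,0.9],
  [85,0,0,-0.1,0.92],
])

```text
time_s: 0.48
position: [222.3, -558.1, 306.1]
tcp_rot: [-3.136, 0.002, 3.137]
wrist_force: [-0.3, -0.1, 0.5]
grip_width: 85.0
gripper_force: 0.0
```

Call:
carry_out([
  [85,-0.75,0.95,0,0],
  [85,-0.75,0.95,0,0],
  [85,-0.75,0.95,0,0],
  [85,-0.75,0.95,0,0],
  [85,-0.75,0.95,0,0],
  [85,-0.75,0.95,0,0],
  [85,-0.75,0.95,0,0],
  [85,-0.75,0.95,0,0],
  [85,-0.75,0.95,0,0],
  [85,-0.75,0.95,0,0],
])

```text
time_s: 1.32
position: [410.4, -318.2, 301.1]
tcp_rot: [3.141, -0.0, -3.141]
wrist_force: [0.5, -0.6, 0.5]
grip_width: 85.0
gripper_force: 0.0
```

Call:
carry_out([
  [85,0,0,0,0],
  [85,0,0,0,0],
  [85,0,0,0,0],
])

```text
time_s: 1.57
position: [409.7, -319.6, 301.1]
tcp_rot: [3.142, -0.0, -3.14]
wrist_force: [0.4, 0.8, -0.0]
grip_width: 85.2
gripper_force: 0.0
```

```bash
python3 - <<'E'
from h import *
im,st=shot("wrist","w1");print(st["position"],st["tcp_rot"])
cv2.imwrite("pics/w1b.png",cv2.resize(im,(768,576)))
plan(440,80,300,2.957)
E
```

```text
[ 409.73 -319.6   301.14] [ 3.14 -0.   -3.14]
turn 1.766  shift [ 1.74 15.95  0.05] rows>=16.0
```

View pics/w1b.png

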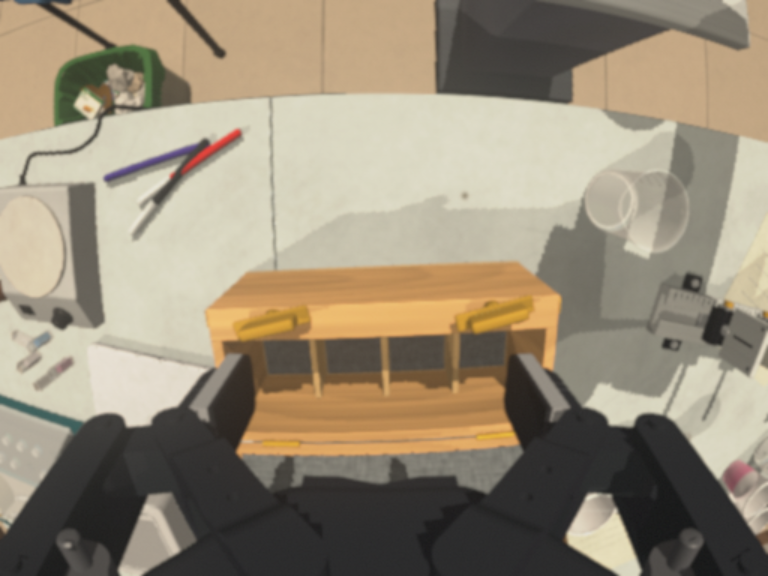

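The wrist view shows the case front top edge from (208,310) to (560,297), with its foot from (248,271) to (517,262). The brass buttons are at (271,322) and (495,315) and the bays lie between. Display scale is 1.5. Next I'll fit the case pose and go over the rail.

```bash
cat > c.py <<'E'
from h import *
from scipy.optimize import least_squares
st=dict(np.load("pics/w1.npz"))
uv=np.array([[560,297],[208,310],[517,262],[248,271]])/1.5
def M(p):
    x,y,w,h=p
    L=np.array([[-66,143,h],[-66,-143,h],[-66,143,0],[-66,-143,0]])
    return L@R.from_euler("z",w).as_matrix().T+[x,y,0]
r=least_squares(lambda p:(proj("wrist",M(p),st)-uv).ravel(),[505,-330,0,122]);print(r.x,r.fun)
x,y,w,h=r.x;A=R.from_euler("z",w).as_matrix()
g=lambda q:A@np.array(q)+[x,y,0]
for n,q in dict(b1=(0,102,8),b2=(0,34,8),b3=(0,-34,8),b4=(0,-102,8),g1=(-58,85,145),g2=(-58,-85,145),hinge=(62,0,122)).items():
    P=g(q);print(n,P,"wrist disp",proj("wrist",P,st)*1.5,"top",proj("top",P))
print("topcam front corners",proj("top",M(r.x)))
for s in(1,-1):
  for t in (1.2,1.6,1.8,2.0,2.2):
    print(t,proj("wrist",g((62-112*np.cos(t),143*s,122+112*np.sin(t))),st)*1.5,proj("top",g((62-112*np.cos(t),143*s,122+112*np.sin(t)))))
E
python3 c.py
```

```text
[ 513.27 -314.68    0.04  120.02] [ 0.21 -0.18 -0.4  -0.49  0.48  0.27 -0.23  0.73]
b1 [ 509.36 -212.76    8.  ] wrist disp [[480.23 325.42]] top [[310.31 207.35]]
b2 [ 511.97 -280.71    8.  ] wrist disp [[417.09 328.27]] top [[329.91 206.48]]
b3 [ 514.57 -348.66    8.  ] wrist disp [[352.64 330.54]] top [[349.5 205.6]]
b4 [ 517.18 -416.61    8.  ] wrist disp [[289.5  332.15]] top [[369.06 204.72]]
g1 [ 452.05 -231.97  145.  ] wrist disp [[499.9  320.62]] top [[321.9  222.13]]
g2 [ 458.57 -401.84  145.  ] wrist disp [[269.17 328.77]] top [[375.4  219.71]]
hinge [ 575.22 -312.3   122.  ] wrist disp [[388.61 442.05]] top [[344.87 184.23]]
topcam front corners [[302.92 225.78]
 [391.54 221.77]
 [299.29 227.07]
 [381.59 223.34]]
1.2 [[598.28 464.94]] [[305.03 195.43]]
1.6 [[588.85 516.57]] [[304.49 180.67]]
1.8 [[580.96 533.81]] [[303.98 173.51]]
2.0 [[572.12 544.78]] [[303.34 166.95]]
2.2 [[563.05 549.83]] [[302.6  161.31]]
1.2 [[180.79 479.05]] [[399.55 191.23]]
1.6 [[193.56 529.73]] [[399.22 176.5 ]]
1.8 [[202.55 546.35]] [[398.38 169.36]]
2.0 [[212.1  556.68]] [[397.15 162.85]]
2.2 [[221.52 561.11]] [[395.58 157.25]]
```

Call:
carry_out([
  [85,0.1,0.95,0,0.9],
  [85,0.1,0.95,0,0.87],
  [85,0.1,0.95,0,0],
  [85,0.1,0.95,0,0],
  [85,0.1,0.95,0,0],
  [85,0.1,0.95,0,0],
  [85,0.1,0.95,0,0],
  [85,0.1,0.95,0,0],
  [85,0.1,0.95,0,0],
  [85,0.1,0.95,0,0],
])

```text
time_s: 2.45
position: [421.9, -81.4, 301.5]
tcp_rot: [3.141, 0.0, 2.955]
wrist_force: [-0.0, 0.3, 0.1]
grip_width: 85.0
gripper_force: 0.0
```

Call:
carry_out([
  [85,0.1,0.95,0,0],
  [85,0.1,0.95,0,0],
  [85,0.1,0.95,0,0],
  [85,0.1,0.95,0,0],
  [85,0.1,0.95,0,0],
  [85,0.1,0.95,0,0],
  [85,0.1,0.95,0,0],
  [85,0,0,0,0],
  [85,0,0,0,0],
  [85,0,0,0,0],
])

```text
time_s: 3.28
position: [435.7, 84.3, 301.4]
tcp_rot: [-3.141, 0.0, 2.956]
wrist_force: [-1.3, -0.9, 0.3]
grip_width: 85.0
gripper_force: 0.0
```

```bash
python3 - <<'E'
from h import *
im,st=shot("wrist","w2");print(st["position"],st["tcp_rot"])
cv2.imwrite("pics/w2b.png",cv2.resize(im,(768,576)))
E
```

```text
[435.67  84.27 301.44] [-3.14  0.    2.96]
```

View pics/w2b.png

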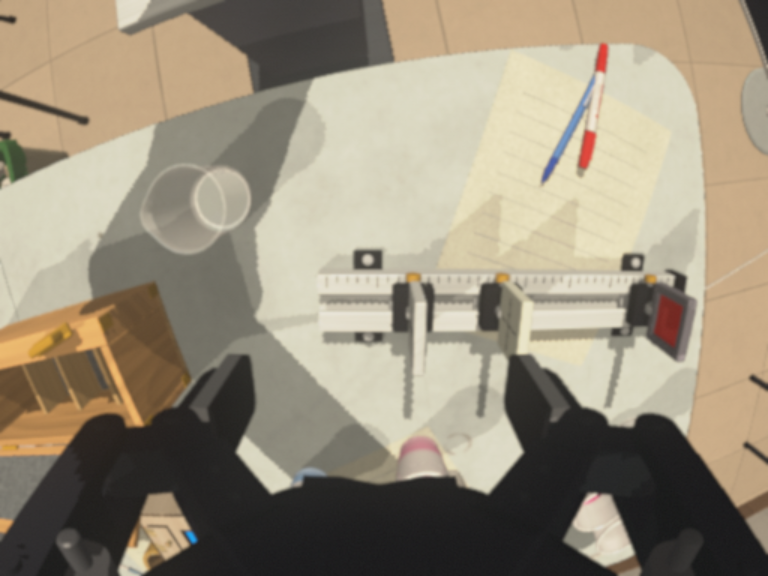

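The second wrist view shows the rail from (319,303) to about (685,310). Its riders are at blocks (412,308), (503,307) and (648,305), with plates leaning outward by perspective. I'll zoom in to fit them.

```bash
python3 - <<'E'
from h import *
cv2.imwrite("pics/w2c.png",crop("w2","",205,160,265,95,3))
for u,v,z in[(319,275,24),(319,332,24),(412,308,46),(503,307,46),(648,305,46)]:
    st=dict(np.load("pics/w2.npz"));print(onz("wrist",u/1.5,v/1.5,z,st))
E
```

```text
[464.27  17.25  24.  ]
[523.09   3.66  24.  ]
[506.98 100.99  46.  ]
[522.98 188.61  46.  ]
[554.68 355.65  46.  ]
```

View pics/w2c.png

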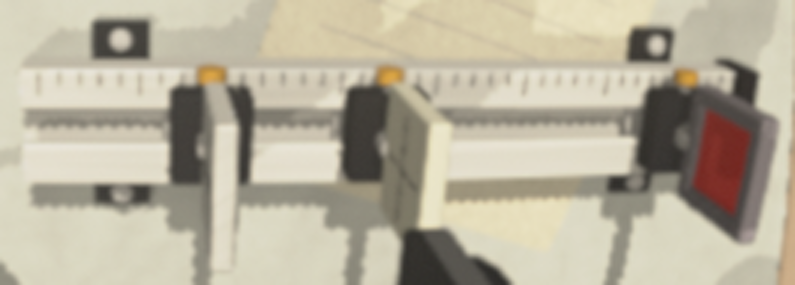

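```bash
cat > r.py <<'E'
from h import *
st=dict(np.load("pics/w2.npz"))
f=lambda x,y,z:onz("wrist",205+x/3,160+y/3,z,st)
a=f(24,124.5,24);b=f(620,123,24)
d=(b-a)/np.linalg.norm(b-a);yaw=np.arctan2(-d[0],d[1]);print("open end",a,b,"yaw",yaw)
for n,p in dict(slit=(211,75),screen=(390,76),filt=(686,78)).items():
    k=f(*p,36);s=(k-a)@d;print(n,"from open end",s,"pos",a+d*s)
    P=a+d*s;T=P.copy();T[2]=118
    print(" holder top ctr crop",(proj("wrist",T,st)-[205,160])*3, "topcam",proj("top",T))
nx=np.array([d[1],-d[0],0])
print("topcam", proj("top",[a,a+400*d]))
E
python3 r.py
```

```text
open end [491.87  11.48  24.  ] [552.31 327.87  24.  ] yaw -0.18877504562701253
slit from open end 91.75468269269174 pos [509.09 101.6   24.  ]
 holder top ctr crop [[223.8 199.7]] topcam [[217.04 205.51]]
screen from open end 179.77577999087052 pos [525.6  188.06  24.  ]
 holder top ctr crop [[434.59 196.67]] topcam [[190.24 200.58]]
filt from open end 354.6225902628964 pos [558.41 359.8   24.  ]
 holder top ctr crop [[762.17 183.22]] topcam [[137.09 190.8 ]]
topcam [[245.41 212.53]
 [130.6  191.4 ]]
```

```bash
python3 - <<'E'
from h import *
st=dict(np.load("pics/w2.npz"))
print("slit top",tri([ray("wrist",205+228/3,160+197/3,st),ray("top",217.5,205.6)]))
plan(509,102,86,2.953)
E
```

```text
slit top [509.23 101.92 115.15]
turn 0.024  shift [-2.75  1.25  8.62] rows>=8.6
```

Call:
carry_out([
  [85,-0.92,0.42,0,0.02],
  [85,-0.92,0.42,0,0],
  [85,-0.91,0.41,0,0],
  [85,0,0,0.9,0],
  [85,0,0,0.9,0],
  [85,0,0,0.9,0],
  [85,0,0,0.9,0],
  [85,0,0,0.9,0],
  [85,0,0,0.5,0],
  [85,0,0,0,0],
], squeeze=40)

```text
time_s: 4.17
position: [507.7, 101.8, 173.3]
tcp_rot: [-3.139, -0.004, 2.953]
wrist_force: [0.2, 0.1, 0.3]
grip_width: 85.2
gripper_force: 0.0
```

```bash
python3 - <<'E'
from h import *
im,st=shot("wrist","w3");print(st["position"])
plan(509,102,86,2.953)
cv2.imwrite("pics/w3b.png",cv2.resize(im,(768,576)))
E
```

```text
[507.71 101.82 173.26]
turn 0.007  shift [-0.02  0.    3.59] rows>=3.6
```

View pics/w3b.png

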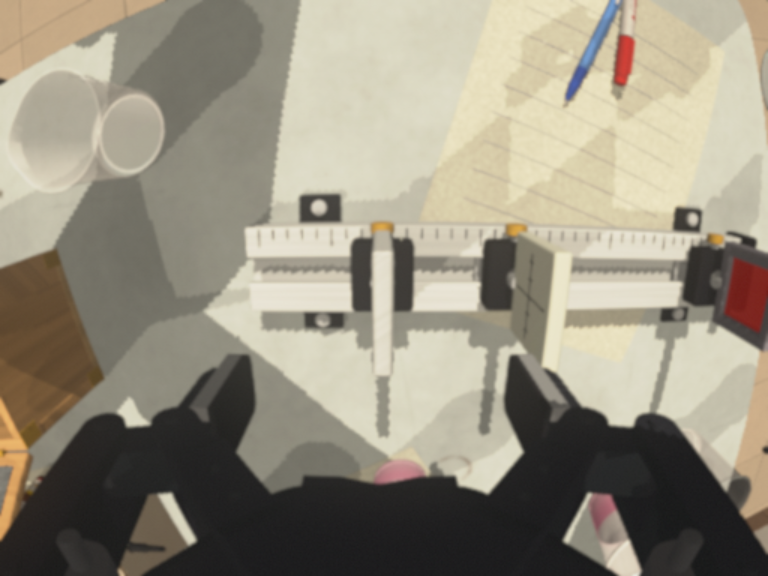

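The view shows the slit plate at (382,300), centred between the fingers at 250 and 510. I'll descend and grip.

Call:
carry_out([
  [70,0,0,0.9,0],
  [70,0,0,0.9,0],
  [70,0,0,0.9,0],
  [70,0,0,0.6,0],
  [70,0,0,0.29,0],
  [5,0,0,0,0],
  [5,0,0,0,0],
  [5,0,0,0,0],
  [5,0,0,0,0],
  [5,0,0,0,0],
], squeeze=40)

```text
time_s: 5.05
position: [509.4, 103.3, 87.8]
tcp_rot: [3.141, 0.001, 2.955]
wrist_force: [-1.2, -1.6, 8.1]
grip_width: 9.4
gripper_force: 32.0
```

Call:
carry_out([
  [5,0,0,0,0],
  [5,0,0,0,0],
  [5,0,-0.1,0,0],
  [5,0,-0.2,0,0],
  [5,0,-0.2,0,0],
  [5,0,-0.2,0,0],
])

```text
time_s: 5.55
position: [506.6, 86.4, 87.8]
tcp_rot: [3.139, 0.003, 2.955]
wrist_force: [3.1, 4.7, 14.8]
grip_width: 9.5
gripper_force: 42.5
```

Call:
carry_out([
  [5,0,-0.3,-0.05,0],
  [5,0,-0.4,0,0],
  [5,0,-0.4,0,0],
  [5,0,-0.4,0,0],
  [5,0,-0.4,0,0],
  [5,0,-0.4,0,0],
  [5,0,-0.4,0,0],
])

```text
time_s: 6.13
position: [492.9, 18.6, 87.9]
tcp_rot: [3.141, 0.0, 2.955]
wrist_force: [-0.4, -1.2, 0.8]
grip_width: 9.3
gripper_force: 39.7
```

Call:
carry_out([
  [5,0,-0.4,0,0],
  [5,0,-0.4,0,0],
  [5,0,-0.4,0,0],
  [5,0,-0.4,0,0],
  [5,0,-0.3,0,0],
  [5,0,0,0,0],
  [5,0,0,0,0],
])

```text
time_s: 6.72
position: [483.6, -27.8, 86.9]
tcp_rot: [-3.141, -0.002, 2.954]
wrist_force: [-0.5, 0.5, -3.2]
grip_width: 9.2
gripper_force: 40.0
```

```bash
python3 - <<'E'
from h import *
s=get_state();print(s["position"],s["wrist_force"],s["grip_width"])
a=np.array([491.9,11.5]);d=np.array([.1877,.982]);print("from open",(s["position"][:2]-a)@d)
E
```

```text
[483.63 -27.75  86.93] [-0.47  0.52 -3.15] 9.188381642722405
from open -40.099203922274434
```

Call:
carry_out([
  [5,0,0,-0.3,0],
  [5,0,0,-0.6,0],
  [5,0,0,-0.8,0],
  [5,0,0,-0.8,0],
  [5,0,0,-0.8,0],
  [5,0,0,-0.8,0],
  [5,0,0,-0.8,0],
  [5,0,0,-0.7,0],
  [5,0,0,0,0],
])

```text
time_s: 7.47
position: [485.7, -26.9, 232.5]
tcp_rot: [3.14, 0.006, 2.955]
wrist_force: [-0.1, 0.1, -1.1]
grip_width: 9.9
gripper_force: 25.8
```

```bash
python3 - <<'E'
from h import *
im,st=shot("wrist","w4");print(st["position"],st["grip_width"])
plan(514.6,-348.7,225,-3.103)
E
```

```text
[485.69 -26.9  232.54] 9.861898011141164
turn -2.146  shift [ -0.68 -12.92   0.2 ] rows>=12.9
```

Call:
carry_out([
  [5,0,0,0,0],
  [5,0,0,0,0],
  [5,0,0,0,0],
])

```text
time_s: 7.77
position: [483.8, -27.0, 226.4]
tcp_rot: [-3.141, -0.002, 2.955]
wrist_force: [0.7, -0.8, -2.4]
grip_width: 9.2
gripper_force: 44.0
```

```bash
python3 - <<'E'
from h import *
im,st=shot("wrist","w5");im2,_=shot("top","t5")
C=np.zeros((600,800,3),np.uint8);C[:384,:512]=im;C[384:,:]=0
C[384:584,:400]=cv2.resize(im2[160:240,118:278],(400,200))
cv2.imwrite("pics/w5b.png",C);print(st["position"],st["grip_width"],st["gripper_force"])
E
```

```text
[483.78 -26.99 226.38] 9.177194924430173 44.00236666202545
```

View pics/w5b.png

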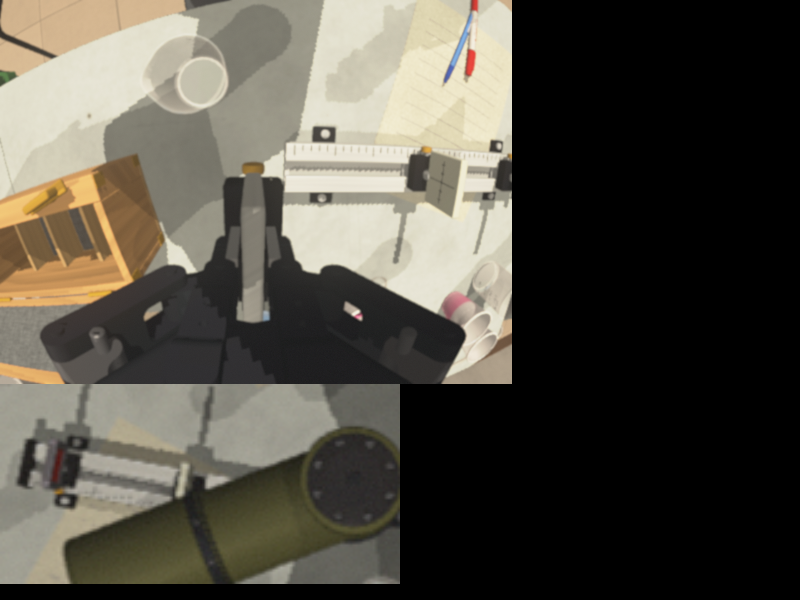

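The view shows the slit hanging upright in the grip at (252,250), with the screen and filter still on the rail. I'll carry it to bay 3.

Call:
carry_out([
  [5,0,0,0,-0.7],
  [5,0,0,0,-0.75],
  [5,0,-0.3,0,-0.7],
  [5,-0.06,-0.7,0,0],
  [5,-0.06,-0.9,0,0],
  [5,-0.06,-0.9,0,0],
  [5,-0.06,-0.9,0,0],
  [5,-0.06,-0.9,0,0],
  [5,-0.06,-0.9,0,0],
  [5,-0.06,-0.9,0,0],
], squeeze=60)

```text
time_s: 8.7
position: [500.2, -187.7, 227.3]
tcp_rot: [3.141, -0.001, -3.103]
wrist_force: [0.5, -0.0, -2.4]
grip_width: 9.2
gripper_force: 62.7
```

Call:
carry_out([
  [5,-0.06,-0.9,0,0],
  [5,-0.06,-0.9,0,0],
  [5,-0.06,-0.9,0,0],
  [5,-0.06,-0.9,0,0],
  [5,-0.06,-0.9,0,0],
  [5,-0.02,-0.7,0,0],
  [5,0,-0.4,0,0],
  [5,0,-0.2,0,0],
  [5,0,0,0,0],
  [5,0,0,0,0],
])

```text
time_s: 9.53
position: [513.9, -330.6, 227.6]
tcp_rot: [3.141, -0.0, -3.103]
wrist_force: [-1.2, 0.3, -2.8]
grip_width: 8.7
gripper_force: 62.7
```

```bash
python3 - <<'E'
from h import *
im,st=shot("wrist","w6");print(st["position"],st["tcp_rot"],st["grip_width"])
plan(514.6,-348.7,90,-3.103)
cv2.imwrite("pics/w6b.png",cv2.resize(im[80:,60:420],(720,608))[:600])
E
```

```text
[ 513.94 -330.64  227.58] [ 3.14 -0.   -3.1 ] 8.731676553802158
turn 0.004  shift [ 0.01 -0.73  5.51] rows>=5.5
```

View pics/w6b.png

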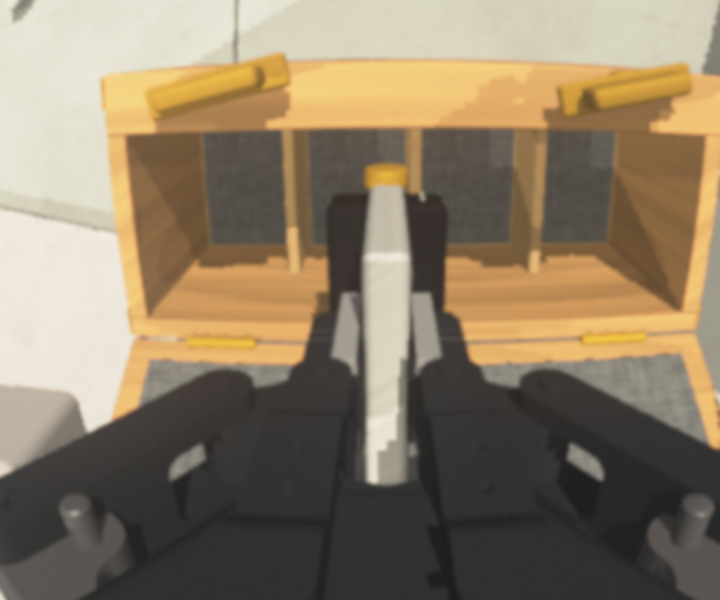

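The view shows the slit above the case and the bay dividers at x≈290, 414 and 537 in the crop. The fins are near (205,92) and (640,86). I'll check the case fit against these.

```bash
cat > k.py <<'E'
from h import *
from scipy.optimize import least_squares
st=dict(np.load("pics/w6.npz"))
def W(p,q): return np.atleast_2d(q)@R.from_euler("z",p[2]).as_matrix().T+[p[0],p[1],0]
p0=[513.27,-314.68,.0383]
cr=lambda P:(proj("wrist",P,st)-[60,80])*2
q=[[-38,68,60],[-38,0,60],[-38,-68,60],[-38,133,122],[-38,-133,122],[-58,85,153],[-58,-85,153],[-66,143,122],[-66,-143,122]]
print(cr(W(p0,q)))
q2=np.array([[-66,-143,122],[-38,133,122],[-38,-133,122],[-66,0,122.]]);uv=np.array([[103,77],[716,133],[108,134],[410,60.]])
r=least_squares(lambda p:(cr(W(p,q2))-uv)[:,:].ravel(),p0);print(r.x,r.fun)
E
python3 k.py
```

```text
[[544.34 118.73]
 [418.21 116.37]
 [289.09 117.13]
 [706.99 140.69]
 [127.51 137.46]
 [647.77  97.76]
 [204.88  93.19]
 [728.89  82.88]
 [104.15  76.98]]
[ 510.83 -318.2     0.05] [ -6.86  -1.52 -15.02  -1.24  11.86   1.38   6.92  -0.4 ]
```

```bash
cat >> k.py <<'E'
s1=dict(np.load("pics/w1.npz"))
c1=lambda P:proj("wrist",P,s1)*1.5*1.2
q6=np.array([[-66,-143,122],[-58,85,153],[-58,-85,153],[52,-68,60],[52,68,60],[-66,0,122.]]);u6=np.array([[103,77],[640,86],[205,92],[294,271],[533,271],[410,60]])
q1=np.array([[-66,143,122],[-66,-143,122],[-66,143,0],[-66,-143,0],[-58,85,153],[-58,-85,153]]);u1=np.array([[560,297],[208,310],[517,262],[248,271],[497,314],[271,321]])*1.2
def F(p):
    a=(cr(W(p,q6))-u6);a[-1,0]=0
    return np.r_[a.ravel(),(c1(W(p,q1))-u1).ravel()]
r=least_squares(F,p0,loss="soft_l1",f_scale=3);print(r.x);print(r.fun.reshape(-1,2))
E
python3 k.py|tail -13
```

```text
[ 510.89 -315.19    0.05]
[[-1.05 -1.86]
 [ 5.93  3.28]
 [-2.82 -2.69]
 [ 1.62  3.05]
 [ 1.52  0.05]
 [ 0.    0.08]
 [ 0.36 -4.8 ]
 [-3.46 -1.11]
 [-0.22 -3.7 ]
 [-1.73  0.4 ]
 [ 5.38  7.7 ]
 [-7.21 11.98]]
```

Call:
carry_out([
  [5,0.06,-0.73,0,-0.1],
  [5,0,0,0.5,0],
  [5,0,0,0.8,0],
  [5,0,0,0.8,0],
  [5,0,0,0.8,0],
  [5,0,0,0.8,0],
  [5,0,0,0.5,0],
  [5,0,0,0.3,0],
  [5,0,0,0.2,0],
  [5,0,0,0.1,0],
])

```text
time_s: 10.42
position: [513.3, -349.2, 107.8]
tcp_rot: [-3.141, 0.0, -3.092]
wrist_force: [0.5, -0.1, -2.0]
grip_width: 8.9
gripper_force: 62.6
```

Call:
carry_out([
  [5,0,0,0.1,0],
  [5,0,0,0.1,0],
  [5,0,0,0.1,0],
  [5,0,0,0,0],
])

```text
time_s: 10.75
position: [513.1, -349.4, 100.1]
tcp_rot: [3.141, 0.0, -3.093]
wrist_force: [0.2, 0.6, -3.1]
grip_width: 8.9
gripper_force: 62.6
```

Call:
carry_out([
  [5,0,0,0.1,0],
  [5,0,0,0.1,0],
  [5,0,0,0.1,0],
  [5,0,0,0.1,0],
  [5,0,0,0,0],
])

```text
time_s: 11.17
position: [512.8, -349.2, 89.4]
tcp_rot: [3.141, -0.001, -3.093]
wrist_force: [0.4, -0.0, -2.4]
grip_width: 9.0
gripper_force: 62.6
```

Call:
carry_out([
  [5,0,0,0.08,0],
  [5,0,0,0.08,0],
  [5,0,0,0,0],
])

```text
time_s: 11.42
position: [513.1, -349.4, 86.0]
tcp_rot: [3.141, -0.0, -3.093]
wrist_force: [-0.5, -0.9, -2.3]
grip_width: 9.2
gripper_force: 62.8
```

Call:
carry_out([
  [5,0,0,0.06,0],
  [5,0,0,0.06,0],
  [5,0,0,0,0],
])

```text
time_s: 11.67
position: [513.7, -349.9, 85.8]
tcp_rot: [-3.14, 0.002, -3.092]
wrist_force: [-3.5, 2.2, 7.2]
grip_width: 8.9
gripper_force: 64.0
```

Call:
carry_out([
  [5,0,0,0.04,0],
  [5,0,0,0.04,0],
  [5,0,0,0,0],
])

```text
time_s: 11.92
position: [513.8, -350.1, 85.8]
tcp_rot: [-3.139, 0.003, -3.092]
wrist_force: [-3.7, 4.7, 15.7]
grip_width: 8.9
gripper_force: 65.3
```

Call:
carry_out([
  [26,0,0,-0.06,0],
  [26,0,0,0,0],
  [26,0,0,0,0],
  [26,0,0,-0.4,0],
  [26,0,0,-0.9,0],
  [26,0,0,-1,0],
  [26,0,0,-1,0],
  [26,0,0,-1,0],
  [26,0,0,-1,0],
  [26,0,0,-0.7,0],
])

```text
time_s: 12.75
position: [513.3, -349.9, 236.2]
tcp_rot: [-3.14, 0.002, -3.093]
wrist_force: [-0.5, 0.2, 1.1]
grip_width: 26.2
gripper_force: 0.0
```

```bash
python3 - <<'E'
from h import *
im,st=shot("wrist","w7");print(st["position"],st["tcp_rot"])
cv2.imwrite("pics/w7b.png",im[80:320,60:440])
plan(515,165,235,2.953)
E
```

```text
[ 513.31 -349.93  236.24] [-3.14  0.   -3.09]
turn 2.266  shift [ 3.83 20.27  0.19] rows>=20.3
```

View pics/w7b.png

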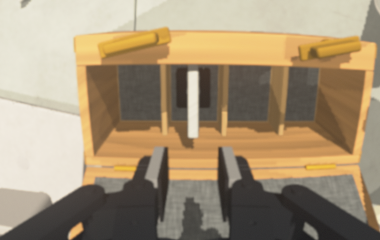

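The slit stands upright in the third bay at (193,90). Next is the screen.

Call:
carry_out([
  [60,0.1,0.5,0,0.8],
  [60,0.2,0.97,0,0.8],
  [60,0.2,0.97,0,0.67],
  [60,0.2,0.97,0,0],
  [60,0.2,0.97,0,0],
  [60,0.2,0.97,0,0],
  [60,0.2,0.97,0,0],
  [60,0.2,0.97,0,0],
  [60,0.2,0.97,0,0],
  [60,0.2,0.97,0,0],
])

```text
time_s: 13.63
position: [501.0, -113.7, 233.2]
tcp_rot: [3.142, 0.0, 2.953]
wrist_force: [0.3, -0.1, -0.5]
grip_width: 60.2
gripper_force: 0.0
```

Call:
carry_out([
  [60,0.2,0.97,0,0],
  [60,0.2,0.97,0,0],
  [60,0.2,0.97,0,0],
  [60,0.2,0.97,0,0],
  [60,0.2,0.97,0,0],
  [60,0.2,0.97,0,0],
  [60,0.2,0.97,0,0],
  [60,0.2,0.97,0,0],
  [60,0.2,0.97,0,0],
  [60,0.0,0.6,0,0],
])

```text
time_s: 14.47
position: [500.5, 124.8, 233.1]
tcp_rot: [3.141, 0.0, 2.954]
wrist_force: [0.6, 0.3, 0.4]
grip_width: 60.4
gripper_force: 0.0
```

Call:
carry_out([
  [60,0,0.3,0,0],
  [60,0,0,0,0],
  [60,0,0,0,0],
])

```text
time_s: 14.72
position: [502.4, 129.8, 232.8]
tcp_rot: [-3.141, -0.0, 2.953]
wrist_force: [-0.7, -0.6, -0.4]
grip_width: 60.3
gripper_force: 0.0
```

```bash
python3 - <<'E'
from h import *
im,st=shot("wrist","w8");print(st["position"],st["tcp_rot"])
cv2.imwrite("pics/w8b.png",cv2.resize(im[80:380,:],(768,450)))
plan(525.6,188,110,2.953)
E
```

```text
[502.38 129.78 232.76] [-3.14 -0.    2.95]
turn -0.008  shift [-0.47  2.48  4.92] rows>=4.9
```

View pics/w8b.png

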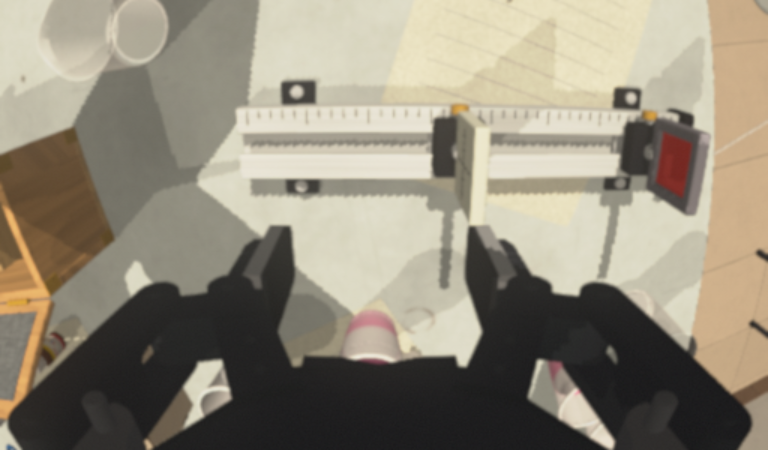

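The screen's knob is at (459,108) and the filter's at (650,117) in the crop. I'll convert these.

```bash
python3 - <<'E'
from h import *
st=dict(np.load("pics/w8.npz"))
a=np.array([491.9,11.5,24]);d=np.array([.1877,.982,0])
for x,y in[(459,108),(650,117)]:
    k=onz("wrist",x/1.5,80+y/1.5,36,st);s=(k-a)@d;print(s,a+d*s)
k=onz("wrist",240/1.5,80+140/1.5,24,st);print("open end",k,(k-a)@d)
k=onz("wrist",478/1.5,80+165/1.5,118,st);print("screen top mid",k,(k-a)@d)
E
```

```text
178.61069252848645 [525.43 186.9   24.  ]
355.011422637897 [558.54 360.12  24.  ]
open end [489.04  12.2   24.  ] 0.15471847986980314
screen top mid [516.84 187.08 118.  ] 177.10373903373602
```

Call:
carry_out([
  [60,-0.16,0.8,0,0],
  [60,-0.16,0.8,0,0],
  [60,-0.15,0.84,0,0],
  [60,0,0,0.7,0],
  [60,0,0,0.9,0],
  [60,0,0,0.9,0],
  [60,0,0,0.9,0],
  [60,0,0,0.9,0],
  [60,0,0,0.8,0],
  [60,0,0,0.3,0],
], squeeze=45)

```text
time_s: 15.6
position: [524.1, 186.1, 94.5]
tcp_rot: [-3.139, -0.004, 2.951]
wrist_force: [-0.5, 0.9, -0.2]
grip_width: 60.1
gripper_force: 0.0
```

Call:
carry_out([
  [60,0,0,0,0],
  [60,0,0,0,0],
])

```text
time_s: 15.77
position: [525.8, 187.3, 98.8]
tcp_rot: [3.142, 0.001, 2.952]
wrist_force: [0.5, 0.5, 0.7]
grip_width: 59.9
gripper_force: 0.0
```

```bash
python3 -c "
from h import *
plan(525.4,187,88,2.953)"
```

```text
turn -0.009  shift [ 0.01 -0.01  0.43] rows>=0.4
```

Call:
carry_out([
  [60,0,0,0.43,0],
  [5,0,0,0,0],
  [5,0,0,0,0],
  [5,0,0,0,0],
  [5,0,0,0,0],
  [5,0,0,0,0],
  [5,0,0,0,0],
], squeeze=45)

```text
time_s: 16.35
position: [525.6, 188.2, 87.7]
tcp_rot: [3.141, 0.001, 2.953]
wrist_force: [0.6, 0.3, 0.9]
grip_width: 9.4
gripper_force: 45.1
```

Call:
carry_out([
  [5,0,-0.1,0,0],
  [5,0,-0.2,0,0],
  [5,0,-0.3,0,0],
  [5,0,-0.3,0,0],
])

```text
time_s: 16.68
position: [521.3, 165.7, 87.7]
tcp_rot: [3.14, 0.001, 2.953]
wrist_force: [2.5, 7.6, 17.1]
grip_width: 9.0
gripper_force: 47.9
```

Call:
carry_out([
  [5,0,-0.4,-0.04,0],
  [5,0,-0.4,0,0],
  [5,0,-0.4,0,0],
  [5,0,-0.4,0,0],
  [5,0,-0.4,0,0],
  [5,0,-0.4,0,0],
  [5,0,-0.4,0,0],
  [5,0,-0.4,0,0],
  [5,0,-0.4,0,0],
  [5,0,-0.4,0,0],
])

```text
time_s: 17.52
position: [502.0, 66.6, 87.9]
tcp_rot: [-3.142, -0.0, 2.953]
wrist_force: [0.8, 1.0, -2.3]
grip_width: 9.2
gripper_force: 44.8
```

Call:
carry_out([
  [5,0,-0.4,0,0],
  [5,0,-0.4,0,0],
  [5,0,-0.4,0,0],
  [5,0,-0.4,0,0],
  [5,0,-0.4,0,0],
  [5,0,-0.4,0,0],
  [5,0,-0.4,0,0],
  [5,0,-0.4,0,0],
  [5,0,-0.4,0,0],
  [5,0,-0.2,0,0],
])

```text
time_s: 18.35
position: [484.0, -27.1, 87.8]
tcp_rot: [-3.141, -0.001, 2.952]
wrist_force: [-0.5, 0.7, -3.1]
grip_width: 9.6
gripper_force: 44.8
```

Call:
carry_out([
  [5,0,0,0,0],
  [5,0,0,0,0],
])

```text
time_s: 18.52
position: [484.4, -25.9, 88.0]
tcp_rot: [3.141, -0.0, 2.952]
wrist_force: [0.4, 0.5, -2.5]
grip_width: 9.4
gripper_force: 44.7
```

Call:
carry_out([
  [5,0,0,-0.3,0],
  [5,0,0,-0.6,0],
  [5,0,0,-0.8,0],
  [5,0,0,-0.8,0],
  [5,0,0,-0.8,0],
  [5,0,0,-0.8,0],
  [5,0,0,-0.8,0],
  [5,0,0,-0.6,0],
  [5,0,0,-0.1,0],
  [5,0,0,0,0],
])

```text
time_s: 19.35
position: [484.9, -25.2, 229.2]
tcp_rot: [3.14, 0.002, 2.953]
wrist_force: [-0.3, 0.2, -2.6]
grip_width: 9.5
gripper_force: 44.8
```

Call:
carry_out([
  [5,0,0,0,0],
  [5,0,0,0,0],
], squeeze=60)

```text
time_s: 19.52
position: [483.9, -25.5, 226.5]
tcp_rot: [-3.141, -0.002, 2.953]
wrist_force: [-0.2, -0.1, -3.4]
grip_width: 9.1
gripper_force: 62.2
```

```bash
python3 -c "
from h import *
plan(509.2,-281.2,228,-3.092)"
```

```text
turn -2.274  shift [ -0.5  -10.27  -0.06] rows>=10.3
```

Call:
carry_out([
  [5,0,0,0,-0.76],
  [5,0,0,0,-0.76],
  [5,0,0,0,-0.75],
  [5,-0.05,-0.5,0,0],
  [5,-0.05,-0.9,0,0],
  [5,-0.05,-0.9,0,0],
  [5,-0.05,-0.9,0,0],
  [5,-0.05,-0.9,0,0],
  [5,-0.05,-0.9,0,0],
  [5,-0.05,-0.9,0,0],
])

```text
time_s: 20.35
position: [500.0, -173.6, 226.6]
tcp_rot: [3.141, -0.002, -3.093]
wrist_force: [-0.8, 0.1, -2.1]
grip_width: 8.9
gripper_force: 62.4
```

Call:
carry_out([
  [5,-0.05,-0.9,0,0],
  [5,-0.05,-0.9,0,0],
  [5,-0.05,-0.9,0,0],
  [5,-0.05,-0.9,0,0],
  [5,0,-0.6,0,0],
  [5,0,-0.2,0,0],
  [5,0,0,0,0],
  [5,0,0,0,0],
])

```text
time_s: 21.02
position: [510.5, -281.9, 227.0]
tcp_rot: [3.141, -0.002, -3.093]
wrist_force: [-0.3, 0.4, -2.1]
grip_width: 9.1
gripper_force: 62.5
```

```bash
python3 -c "
from h import *
plan(509.2,-281.2,100,-3.092)"
```

```text
turn -0.010  shift [0.05 0.03 5.08] rows>=5.1
```

Call:
carry_out([
  [5,0.05,0.03,0.5,0],
  [5,0,0,0.8,0],
  [5,0,0,0.8,0],
  [5,0,0,0.8,0],
  [5,0,0,0.8,0],
  [5,0,0,0.8,0],
  [5,0,0,0.5,0],
  [5,0,0,0.3,0],
  [5,0,0,0.1,0],
  [5,0,0,0,0],
])

```text
time_s: 21.85
position: [509.6, -281.3, 93.2]
tcp_rot: [-3.141, -0.0, -3.092]
wrist_force: [-0.7, 0.0, -2.4]
grip_width: 9.4
gripper_force: 62.4
```

Call:
carry_out([
  [5,0,0,0.05,0],
  [5,0,0,0.05,0],
  [5,0,0,0,0],
])

```text
time_s: 22.1
position: [509.8, -281.6, 91.3]
tcp_rot: [-3.141, 0.001, -3.093]
wrist_force: [-0.4, 0.4, -2.7]
grip_width: 9.2
gripper_force: 62.4
```

Call:
carry_out([
  [5,0,0,0.08,0],
  [5,0,0,0.08,0],
  [5,0,0,0.05,0],
  [5,0,0,0,0],
])

```text
time_s: 22.43
position: [509.6, -281.7, 85.7]
tcp_rot: [-3.141, 0.001, -3.093]
wrist_force: [0.1, 0.1, -0.3]
grip_width: 9.4
gripper_force: 62.8
```

Call:
carry_out([
  [5,0,0,0.04,0],
  [5,0,0,0.04,0],
  [5,0,0,0,0],
])

```text
time_s: 22.68
position: [509.8, -281.8, 85.7]
tcp_rot: [-3.14, 0.001, -3.092]
wrist_force: [-3.6, 3.6, 8.6]
grip_width: 8.9
gripper_force: 64.3
```

Floor contact. I'll release, rise and go for the filter.

Call:
carry_out([
  [26,0,0,-0.04,0],
  [26,0,0,0,0],
  [26,0,0,0,0],
  [26,0,0,-0.4,0],
  [26,0,0,-0.9,0],
  [26,0,0,-1,0],
  [26,0,0,-1,0],
  [26,0,0,-1,0],
  [26,0,0,-1,0],
  [26,0,0,-0.7,0],
])

```text
time_s: 23.52
position: [509.7, -282.0, 237.9]
tcp_rot: [-3.14, 0.003, -3.093]
wrist_force: [0.5, -0.1, -0.2]
grip_width: 25.8
gripper_force: 0.0
```

```bash
python3 - <<'E'
from h import *
im,st=shot("wrist","w9");print(st["position"],st["tcp_rot"])
plan(545,300,235,2.953)
E
```

```text
[ 509.71 -282.    237.85] [-3.14  0.   -3.09]
turn 2.266  shift [ 3.01 23.15  0.26] rows>=23.2
```

Call:
carry_out([
  [50,0,0,0,0.76],
  [50,0,0.5,0,0.76],
  [50,0.14,1,0,0.75],
  [50,0.14,1,0,0],
  [50,0.14,1,0,0],
  [50,0.14,1,0,0],
  [50,0.14,1,0,0],
  [50,0.14,1,0,0],
  [50,0.14,1,0,0],
  [50,0.14,1,0,0],
])

```text
time_s: 24.4
position: [517.8, -66.2, 234.8]
tcp_rot: [3.142, 0.0, 2.953]
wrist_force: [0.4, 0.6, 0.4]
grip_width: 50.2
gripper_force: 0.0
```

Call:
carry_out([
  [50,0.14,1,0,0],
  [50,0.14,1,0,0],
  [50,0.14,1,0,0],
  [50,0.14,1,0,0],
  [50,0.14,1,0,0],
  [50,0.14,1,0,0],
  [50,0.14,1,0,0],
  [50,0.14,1,0,0],
  [50,0.14,1,0,0],
  [50,0.14,1,0,0],
])

```text
time_s: 25.23
position: [530.4, 186.0, 234.8]
tcp_rot: [3.141, 0.0, 2.953]
wrist_force: [0.3, 0.0, -0.1]
grip_width: 49.9
gripper_force: 0.0
```

Call:
carry_out([
  [50,0.14,1,0,0],
  [50,0.14,1,0,0],
  [50,0.14,1,0,0],
  [50,0.14,0.9,0,0],
  [50,0,0.4,0,0],
  [50,0,0,0,0],
  [50,0,0,0,0],
])

```text
time_s: 25.82
position: [536.9, 293.0, 234.2]
tcp_rot: [-3.141, -0.0, 2.953]
wrist_force: [-0.1, -1.6, -0.4]
grip_width: 49.9
gripper_force: 0.0
```

```bash
python3 - <<'E'
from h import *
im,st=shot("wrist","w10");print(st["position"],st["tcp_rot"])
im9=cv2.imread("pics/w9.png")
C=np.zeros((600,768,3),np.uint8);C[:360]=cv2.resize(im[110:350],(768,360));C[360:600,:380]=im9[80:320,60:440]
cv2.imwrite("pics/w10b.png",C)
plan(558.5,360,100,2.953)
E
```

```text
[536.88 292.97 234.19] [-3.14 -0.    2.95]
turn -0.004  shift [-0.34  2.82  5.38] rows>=5.4
```

View pics/w10b.png

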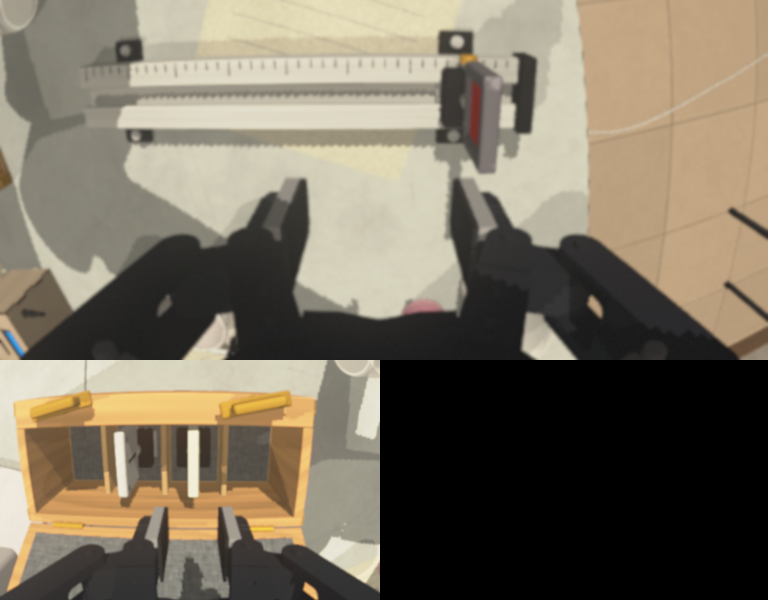

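The view shows the filter near the stop with its knob at (468,59), and both placed riders upright in bays 2 and 3.

```bash
python3 - <<'E'
from h import *
st=dict(np.load("pics/w10.npz"))
a=np.array([491.9,11.5,24]);d=np.array([.1877,.982,0])
k=onz("wrist",468/1.5,110+59/1.5,36,st);s=(k-a)@d;print(s,a+d*s)
k=onz("wrist",487/1.5,110+122/1.5,118,st);print("filter top mid",k,(k-a)@d)
for x,y in((280,72+0),(280,97)): print(onz("wrist",x/1.5,110+y/1.5,24,st))
E
```

```text
352.63847962599937 [558.09 357.79  24.  ]
filter top mid [554.13 356.01 118.  ] 349.99334637120995
[511.92 213.68  24.  ]
[532.34 208.7   24.  ]
```

Call:
carry_out([
  [50,-0.1,0.9,0,0],
  [50,-0.12,0.9,0,0],
  [50,-0.12,0.92,0,0],
  [50,0,0,0.7,0],
  [50,0,0,0.9,0],
  [50,0,0,0.9,0],
  [50,0,0,0.9,0],
  [50,0,0,0.9,0],
  [50,0,0,0.6,0],
  [50,0,0,0,0],
], squeeze=45)

```text
time_s: 26.7
position: [556.7, 355.9, 107.8]
tcp_rot: [-3.137, -0.004, 2.951]
wrist_force: [-0.3, -0.1, -0.4]
grip_width: 49.9
gripper_force: 0.0
```

Call:
carry_out([
  [50,0,0,0,0],
  [50,0,0,0,0],
])

```text
time_s: 26.87
position: [558.9, 358.0, 114.0]
tcp_rot: [3.14, 0.002, 2.952]
wrist_force: [-0.5, 0.9, 0.4]
grip_width: 49.9
gripper_force: 0.0
```

```bash
python3 -c "
from h import *
print(get_state()['position']);plan(558,357.5,88,2.953)"
```

```text
[558.89 357.95 113.97]
turn -0.008  shift [ 0.03 -0.02  1.04] rows>=1.0
```

Call:
carry_out([
  [50,0,0,0.5,0],
  [50,0,0,0.5,0],
  [50,0,0,0.04,0],
  [5,0,0,0,0],
  [5,0,0,0,0],
  [5,0,0,0,0],
  [5,0,0,0,0],
  [5,0,0,0,0],
  [5,0,0,0,0],
], squeeze=45)

```text
time_s: 27.62
position: [558.3, 358.5, 86.5]
tcp_rot: [3.141, 0.001, 2.953]
wrist_force: [-0.3, 0.6, 1.1]
grip_width: 11.1
gripper_force: 44.1
```

Call:
carry_out([
  [5,0,-0.1,0,0],
  [5,0,-0.2,0,0],
  [5,0,-0.3,0,0],
  [5,0,-0.3,0,0],
])

```text
time_s: 27.95
position: [553.9, 335.8, 86.5]
tcp_rot: [3.14, 0.001, 2.953]
wrist_force: [2.1, 6.5, 17.0]
grip_width: 11.1
gripper_force: 46.1
```

Call:
carry_out([
  [5,0,-0.4,-0.04,0],
  [5,0,-0.4,0,0],
  [5,0,-0.4,0,0],
  [5,0,-0.4,0,0],
  [5,0,-0.4,0,0],
  [5,0,-0.4,0,0],
  [5,0,-0.4,0,0],
  [5,0,-0.4,0,0],
  [5,0,-0.4,0,0],
  [5,0,-0.4,0,0],
])

```text
time_s: 28.78
position: [534.8, 237.0, 86.8]
tcp_rot: [3.141, 0.0, 2.953]
wrist_force: [0.2, -1.8, -1.3]
grip_width: 11.5
gripper_force: 44.1
```

Call:
carry_out([
  [5,0,-0.4,0,0],
  [5,0,-0.4,0,0],
  [5,0,-0.4,0,0],
  [5,0,-0.4,0,0],
  [5,0,-0.4,0,0],
  [5,0,-0.4,0,0],
  [5,0,-0.4,0,0],
  [5,0,-0.4,0,0],
  [5,0,-0.4,0,0],
  [5,0,-0.4,0,0],
])

```text
time_s: 29.62
position: [515.9, 138.6, 86.7]
tcp_rot: [-3.141, -0.0, 2.953]
wrist_force: [0.1, -0.4, -1.9]
grip_width: 11.5
gripper_force: 44.1
```

Call:
carry_out([
  [5,0,-0.4,0,0],
  [5,0,-0.4,0,0],
  [5,0,-0.4,0,0],
  [5,0,-0.4,0,0],
  [5,0,-0.4,0,0],
  [5,0,-0.4,0,0],
  [5,0,-0.4,0,0],
  [5,0,-0.4,0,0],
  [5,0,-0.4,0,0],
  [5,0,-0.4,0,0],
])

```text
time_s: 30.45
position: [497.1, 40.4, 86.7]
tcp_rot: [-3.141, -0.0, 2.953]
wrist_force: [-0.2, 0.5, -1.7]
grip_width: 11.4
gripper_force: 44.1
```

Call:
carry_out([
  [5,0,-0.4,0,0],
  [5,0,-0.4,0,0],
  [5,0,-0.4,0,0],
  [5,0,-0.4,0,0],
  [5,0,-0.4,0,0],
  [5,0,-0.4,0,0],
  [5,0,-0.34,0,0],
  [5,0,0,0,0],
  [5,0,0,0,0],
])

```text
time_s: 31.2
position: [484.5, -26.3, 86.8]
tcp_rot: [3.141, -0.0, 2.952]
wrist_force: [-0.5, -0.1, -1.5]
grip_width: 11.3
gripper_force: 44.1
```

Call:
carry_out([
  [5,0,0,-0.3,0],
  [5,0,0,-0.6,0],
  [5,0,0,-0.8,0],
  [5,0,0,-0.8,0],
  [5,0,0,-0.8,0],
  [5,0,0,-0.8,0],
  [5,0,0,-0.8,0],
  [5,0,0,-0.6,0],
  [5,0,0,-0.1,0],
  [5,0,0,0,0],
])

```text
time_s: 32.03
position: [485.1, -25.3, 228.0]
tcp_rot: [3.14, 0.002, 2.953]
wrist_force: [-0.7, -0.4, -2.4]
grip_width: 11.2
gripper_force: 44.1
```

Call:
carry_out([
  [5,0,0,0,0],
  [5,0,0,0,0],
], squeeze=60)

```text
time_s: 32.2
position: [484.1, -25.7, 225.3]
tcp_rot: [-3.141, -0.002, 2.953]
wrist_force: [0.0, -0.6, -2.2]
grip_width: 11.2
gripper_force: 59.7
```

```bash
python3 -c "
from h import *
plan(505.8,-213.3,226,-3.092)"
```

```text
turn -2.274  shift [-0.49 -7.54 -0.03] rows>=7.5
```

Call:
carry_out([
  [5,0,0,0,-0.76],
  [5,0,0,0,-0.76],
  [5,0,0,0,-0.75],
  [5,-0.05,-0.5,0,0],
  [5,-0.05,-0.8,0,0],
  [5,-0.05,-0.9,0,0],
  [5,-0.05,-0.9,0,0],
  [5,-0.05,-0.9,0,0],
  [5,-0.05,-0.9,0,0],
  [5,-0.05,-0.9,0,0],
])

```text
time_s: 33.03
position: [500.0, -171.2, 225.4]
tcp_rot: [3.141, -0.002, -3.093]
wrist_force: [0.9, -0.5, -2.6]
grip_width: 11.2
gripper_force: 59.8
```

Call:
carry_out([
  [5,-0.05,-0.9,0,0],
  [5,-0.05,-0.7,0,0],
  [5,0,-0.2,0,0],
  [5,0,0,0,0],
  [5,0,0,0,0],
])

```text
time_s: 33.45
position: [504.8, -214.8, 225.8]
tcp_rot: [3.141, -0.002, -3.093]
wrist_force: [0.6, -0.3, -2.8]
grip_width: 11.2
gripper_force: 59.8
```

```bash
python3 -c "
from h import *
print(get_state()['position']);plan(505.8,-213.3,92,-3.092)"
```

```text
[ 504.81 -214.81  225.78]
turn -0.011  shift [-0.04  0.06  5.35] rows>=5.4
```

Call:
carry_out([
  [5,-0.04,0.06,0.5,0],
  [5,0,0,0.8,0],
  [5,0,0,0.8,0],
  [5,0,0,0.8,0],
  [5,0,0,0.8,0],
  [5,0,0,0.8,0],
  [5,0,0,0.5,0],
  [5,0,0,0.25,0],
  [5,0,0,0.1,0],
  [5,0,0,0,0],
])

```text
time_s: 34.28
position: [506.2, -213.3, 93.1]
tcp_rot: [-3.141, -0.0, -3.092]
wrist_force: [0.8, -0.7, -0.9]
grip_width: 11.1
gripper_force: 59.8
```

Call:
carry_out([
  [5,0,0,0.05,0],
  [5,0,0,0.05,0],
  [5,0,0,0.05,0],
  [5,0,0,0.05,0],
  [5,0,0,0,0],
])

```text
time_s: 34.7
position: [506.0, -213.5, 88.0]
tcp_rot: [3.141, 0.0, -3.093]
wrist_force: [0.3, -0.5, -2.4]
grip_width: 10.9
gripper_force: 59.8
```

Call:
carry_out([
  [5,0,0,0.05,0],
  [5,0,0,0.05,0],
  [5,0,0,0.05,0],
  [5,0,0,0,0],
])

```text
time_s: 35.03
position: [506.2, -213.6, 84.5]
tcp_rot: [-3.141, 0.0, -3.093]
wrist_force: [-0.4, 0.1, -0.6]
grip_width: 11.1
gripper_force: 60.0
```

Call:
carry_out([
  [5,0,0,0.03,0],
  [5,0,0,0.03,0],
  [5,0,0,0,0],
])

```text
time_s: 35.28
position: [506.7, -213.8, 84.5]
tcp_rot: [-3.141, 0.002, -3.092]
wrist_force: [-1.8, 1.7, 5.7]
grip_width: 11.0
gripper_force: 60.9
```

Call:
carry_out([
  [26,0,0,-0.03,0],
  [26,0,0,0,0],
  [26,0,0,0,0],
  [26,0,0,-0.4,0],
  [26,0,0,-0.9,0],
  [26,0,0,-1,0],
  [26,0,0,-1,0],
  [26,0,0,-1,0],
  [26,0,0,-1,0],
  [26,0,0,-0.7,0],
])

```text
time_s: 36.12
position: [506.3, -213.9, 237.1]
tcp_rot: [-3.14, 0.003, -3.093]
wrist_force: [-0.1, 0.7, 0.3]
grip_width: 25.6
gripper_force: 0.0
```

Call:
carry_out([
  [0,0,0,-0.8,0],
  [0,0,0,-0.6,0],
  [0,0,0,0,0],
  [0,0,0,0,0],
], squeeze=20)

```text
time_s: 36.45
position: [506.3, -213.6, 269.8]
tcp_rot: [-3.141, 0.002, -3.093]
wrist_force: [0.0, 0.4, -0.7]
grip_width: -0.0
gripper_force: 0.0
```

```bash
cat > q.py <<'E'
from h import *
C=np.array([510.9,-315.2]);w=.05
def cs(P): # world -> case
    v=np.array(P[:2])-C;return np.r_[np.cos(w)*v[0]+np.sin(w)*v[1],-np.sin(w)*v[0]+np.cos(w)*v[1],P[2]]
def wd(q): return np.r_[C+[np.cos(w)*q[0]-np.sin(w)*q[1],np.sin(w)*q[0]+np.cos(w)*q[1]],q[2]]
E
python3 - <<'E'
from q import *
im,st=shot("wrist","w11");print(st["position"],st["tcp_rot"])
cv2.imwrite("pics/w11b.png",cv2.resize(im[80:],None,fx=1.5,fy=1.5))
plan(*wd((142,85,270)),-3.0916);print(cs(st["position"]),wd((142,85,270)))
E
```

```text
[ 506.31 -213.56  269.76] [-3.14  0.   -3.09]
turn -0.010  shift [-5.67 -0.68 -0.06] rows>=5.7
[  0.49 101.74 269.76] [ 648.47 -223.21  270.  ]
```

View pics/w11b.png

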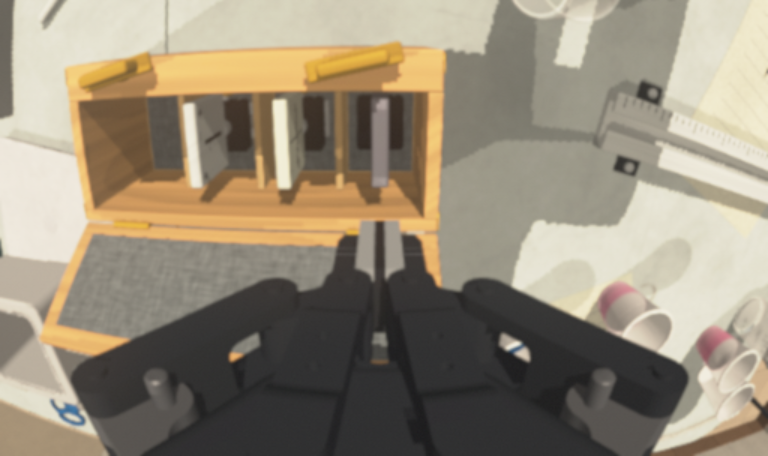

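All three riders stand upright in separate bays, and the lid is behind the gripper. I'll move behind the lid.

Call:
carry_out([
  [0,-0.5,-0.1,0,0],
  [0,-0.9,-0.1,0,0],
  [0,-0.9,-0.1,0,0],
  [0,-0.9,-0.1,0,0],
  [0,-0.9,-0.1,0,0],
  [0,-0.9,-0.1,0,0],
  [0,-0.7,-0.1,0,0],
  [0,-0.2,0,0,0],
  [0,0,0,0,0],
  [0,0,0,0,0],
])

```text
time_s: 37.33
position: [653.7, -223.7, 267.5]
tcp_rot: [3.141, -0.002, -3.093]
wrist_force: [0.1, -0.3, 0.6]
grip_width: 0.0
gripper_force: 0.0
```

```bash
python3 - <<'E'
from q import *
s=get_state();print(s["position"],s["tcp_rot"],cs(s["position"]))
def fin(n,x,y):
    st=dict(np.load(f"pics/{n}.npz"));return onz("wrist",x,y,153,st)
print("g1",fin("w11",354/1.5,80+60/1.5),fin("w6",60+640/2,80+86/2))
print("g2",fin("w6",60+205/2,80+92/2),fin("w11",116/1.5,80+68/1.5),fin("w7",60+138/1,80+40))
print(wd((-58,85,153)),wd((-58,-85,153)))
E
```

```text
[ 653.74 -223.72  267.51] [ 3.14 -0.   -3.09] [147.24  84.23 267.51]
g1 [ 447.83 -232.18  153.  ] [ 447.79 -235.82  153.  ]
g2 [ 458.1  -401.77  153.  ] [ 452.78 -389.72  153.  ] [ 454.02 -396.03  153.  ]
[ 448.72 -233.21  153.  ] [ 457.22 -402.99  153.  ]
```

Call:
carry_out([
  [0,0,0,0.6,0],
  [0,0,0,0.8,0],
  [0,0,0,0.8,0],
  [0,0,0,0.6,0],
  [0,0,0,0.1,0],
  [0,0,0,0,0],
  [0,0.3,0,0,0],
  [0,0.4,0,0,0],
  [0,0.4,0,0,0],
])

```text
time_s: 38.08
position: [627.7, -225.4, 199.4]
tcp_rot: [-3.14, 0.007, -3.092]
wrist_force: [3.3, -0.1, 4.1]
grip_width: 0.4
gripper_force: 2.0
```

Call:
carry_out([
  [0,0.4,0,0,0],
  [0,0.4,0,0,0],
  [0,0.4,0,0,0],
  [0,0.34,0,0,0],
  [0,0.4,0,0.02,0],
])

```text
time_s: 38.5
position: [578.7, -227.7, 198.3]
tcp_rot: [-3.14, 0.005, -3.092]
wrist_force: [3.3, 0.3, 2.2]
grip_width: 0.3
gripper_force: 1.7
```

```bash
python3 - <<'E'
from q import *
s=get_state();print(cs(s["position"]),s["wrist_force"])
E
```

```text
[ 72.1   83.98 198.29] [3.3  0.3  2.24]
```

Contact is being made at about 3 N. Now following the arc down.

Call:
carry_out([
  [0,0.4,0,0.06,0],
  [0,0.4,0,0.1,0],
  [0,0.4,0,0.12,0],
  [0,0.35,0,0.2,0],
  [0,0.32,0,0.22,0],
  [0,0.3,0,0.3,0],
  [0,0.25,0,0.3,0],
  [0,0.2,0,0.35,0],
  [0,0.18,0,0.35,0],
])

```text
time_s: 39.25
position: [508.4, -231.1, 147.1]
tcp_rot: [-3.141, 0.003, -3.093]
wrist_force: [2.7, 0.6, 1.7]
grip_width: -0.3
gripper_force: 1.0
```

```bash
python3 - <<'E'
from q import *
s=get_state();print(cs(s["position"]),s["wrist_force"])
E
```

```text
[  1.72  84.15 147.12] [2.71 0.63 1.65]
```

Call:
carry_out([
  [0,0.05,0,0.3,0],
  [0,0.05,0,0.3,0],
  [0,0,0,0.1,0],
  [0,0,0,0.1,0],
  [0,0,0,0,0],
])

```text
time_s: 39.67
position: [505.5, -231.5, 129.9]
tcp_rot: [-3.139, 0.001, -3.092]
wrist_force: [-12.4, 7.3, 21.6]
grip_width: 0.3
gripper_force: 10.9
```

Call:
carry_out([
  [0,0,0,-0.5,0],
  [0,0,0,-0.9,0],
  [0,0,0,-0.9,0],
  [30,0,0,-0.2,0],
  [30,0,0,0,0],
])

```text
time_s: 40.08
position: [506.8, -231.3, 189.9]
tcp_rot: [-3.141, 0.003, -3.093]
wrist_force: [1.1, -0.2, -0.3]
grip_width: 23.5
gripper_force: 0.0
```

```bash
python3 - <<'E'
from q import *
s=get_state();print(s["joint_positions"],s["tcp_rot"],s["position"])
for n,a,b,k,o in(("w11",(310,74),(400,48),1.5,(0,80)),("w6",(590,98),(690,70),2,(60,80)),("w6",(152,104),(258,76),2,(60,80))):
    st=dict(np.load(f"pics/{n}.npz"));A,B=[onz("wrist",o[0]+p[0]/k,o[1]+p[1]/k,153,st) for p in(a,b)]
    v=B-A;print("theta",np.arctan2(-v[0],v[1])-.05,np.linalg.norm(v))
im,st=shot("wrist","w12");top,_=shot("top","t12")
plan(448.5,-233.5,185,np.pi/2+.05+.25)
E
```

```text
[-0.07 -0.08 -0.11  0.   -1.54 -1.45] [-3.14  0.   -3.09] [ 506.8  -231.32  189.9 ]
theta 0.2740451911016415 54.52909242505666
theta 0.29608445412429174 45.291312721898855
theta 0.19132249151599517 43.71918101059157
turn 12.602  shift [ 0.57 -2.22  0.07] rows>=2.2
```

Call:
carry_out([
  [30,0,0,0,-1],
  [30,0,0,0,-1],
  [30,0,0,0,-1],
  [30,0,0,0,-1],
  [30,0,0,0,-1],
  [30,0,0,0,-1],
  [30,0,0,0,-1],
  [30,0,0,0,-1],
  [30,0,0,0,-1],
  [30,0,0,0,-1],
])

```text
time_s: 41.02
position: [505.3, -230.8, 185.9]
tcp_rot: [3.139, -0.001, -2.04]
wrist_force: [-0.3, 0.4, -0.2]
grip_width: 29.5
gripper_force: 0.0
```

Call:
carry_out([
  [30,0,0,0,-1],
  [30,0,0,0,-1],
  [30,0,0,0,-1],
  [30,0,0,0,-1],
  [30,0,0,0,-1],
  [30,0,0,0,-1],
  [30,0,0,0,-1],
  [30,0,0,0,-0.6],
  [30,0,0,0,0],
])

```text
time_s: 41.77
position: [505.3, -230.8, 186.0]
tcp_rot: [3.139, 0.002, -1.248]
wrist_force: [-0.2, -0.5, -1.5]
grip_width: 30.1
gripper_force: 0.0
```

```bash
python3 - <<'E'
from q import *
s=get_state();print(s["joint_positions"],s["tcp_rot"],s["position"])
plan(448.5,-233.5,185,-1.25)
E
```

```text
[-0.07 -0.08 -0.11 -0.   -1.54  0.39] [ 3.14  0.   -1.25] [ 505.32 -230.8   186.04]
turn 0.024  shift [-0.61  2.19  0.04] rows>=2.2
```

Call:
carry_out([
  [30,-0.2,0.73,0,0],
  [30,-0.2,0.73,0,0],
  [30,-0.21,0.73,0,0],
  [30,0,0,0,0],
  [30,0,0,0.4,0],
  [30,0,0,0.6,0],
  [30,0,0,0.5,0],
  [30,0,0,0.2,0],
  [30,0,0,0,0],
  [30,0,0,0,0],
])

```text
time_s: 42.6
position: [449.1, -233.9, 145.1]
tcp_rot: [3.14, 0.0, -1.25]
wrist_force: [0.5, -0.3, 0.6]
grip_width: 29.9
gripper_force: 0.0
```

```bash
python3 - <<'E'
from q import *
s=get_state();print(s["wrist_force"])
plan(448.5,-233.5,140,-1.25)
E
```

```text
[ 0.52 -0.31  0.58]
turn 0.002  shift [-0.02  0.02  0.2 ] rows>=0.2
```

Call:
carry_out([
  [30,0,0,0.2,0],
  [0,0,0,0,0],
  [0,0,0,0,0],
  [0,0,0,0,0],
  [0,0,0,0,0],
], squeeze=30)

```text
time_s: 43.02
position: [451.1, -232.9, 140.6]
tcp_rot: [-3.137, 0.0, -1.249]
wrist_force: [6.7, 3.1, -3.2]
grip_width: 8.3
gripper_force: 33.1
```

Call:
carry_out([
  [0,0,-0.07,0,-0.4],
  [0,0,0,0,-0.8],
  [0,0,0,0,-0.8],
  [0,0,0,0,-0.8],
  [0,0,0,0,-0.8],
  [0,0,0,0,-0.8],
])

```text
time_s: 43.52
position: [451.4, -232.8, 140.6]
tcp_rot: [-3.14, -0.0, -0.784]
wrist_force: [1.8, 1.6, -2.1]
grip_width: 8.3
gripper_force: 33.4
```

Call:
carry_out([
  [0,0,0,0,-0.8],
  [0,0,0,0,-0.8],
  [0,0,0,0,-0.8],
  [0,0,0,0,-0.8],
  [0,0,0,0,-0.8],
  [0,0,0,0,-0.8],
  [0,0,0,0,-0.8],
  [0,0,0,0,-0.8],
])

```text
time_s: 44.18
position: [451.6, -232.5, 140.6]
tcp_rot: [-3.14, -0.002, -0.114]
wrist_force: [2.5, 2.8, -1.0]
grip_width: 7.9
gripper_force: 33.4
```

Call:
carry_out([
  [0,0,0,0,-0.8],
  [0,0,0,0,-0.8],
  [0,0,0,0,0],
])

```text
time_s: 44.43
position: [451.6, -232.5, 140.6]
tcp_rot: [-3.14, -0.002, 0.052]
wrist_force: [3.2, 4.4, -2.3]
grip_width: 7.7
gripper_force: 33.4
```

```bash
python3 - <<'E'
from q import *
s=get_state();print(s["wrist_force"],s["torque"],s["grip_width"],s["position"],s["tcp_rot"])
E
```

```text
[ 3.23  4.39 -2.29] [ 1.33 -1.07 -0.09] 7.695324726980446 [ 451.59 -232.47  140.56] [-3.14 -0.    0.05]
```

Call:
carry_out([
  [30,0,0,0,0],
  [30,0,0,0,0],
  [30,0,0,-0.3,0],
  [30,0,0,-0.8,0],
  [30,0,0,-0.7,0.5],
  [30,0,0,0,1],
  [30,0,0,0,1],
  [30,0,0,0,1],
  [30,0,0,0,1],
  [30,0,0,0,1],
])

```text
time_s: 45.27
position: [450.6, -233.7, 186.5]
tcp_rot: [3.141, -0.001, -0.534]
wrist_force: [0.5, 0.6, -0.3]
grip_width: 30.1
gripper_force: 0.0
```

Call:
carry_out([
  [30,0,0,0,1],
  [30,0,0,0,1],
  [30,0,0,0,1],
  [30,0,0,0,1],
  [30,0,0,0,1],
  [30,0,0,0,1],
  [30,0,0,0,1],
  [30,0,0,0,0.3],
  [30,0,0,0,0],
])

```text
time_s: 46.02
position: [450.7, -233.7, 186.4]
tcp_rot: [-3.141, -0.001, -1.294]
wrist_force: [-0.6, -0.0, 0.3]
grip_width: 29.8
gripper_force: 0.0
```

```bash
python3 - <<'E'
from q import *
plan(459.5,-401.5,185,-1.29)
im,st=shot("wrist","w13");C=cv2.resize(im,(768,576))
p=proj("wrist",[[451.6,-232.5,153],[459.5,-401.5,153]],st)*1.5;print(p)
cv2.imwrite("pics/w13b.png",C)
E
```

```text
turn -0.038  shift [6.55 1.52 0.06] rows>=6.5
[[372.54 331.99]
 [466.41 -52.29]]
```

Call:
carry_out([
  [30,0.5,0.15,0,0],
  [30,0.9,0.2,0,0],
  [30,0.9,0.2,0,0],
  [30,0.9,0.2,0,0],
  [30,0.9,0.2,0,0],
  [30,0.9,0.2,0,0],
  [30,0.9,0.2,0,0],
  [30,0.6,0.15,0,0],
  [30,0,0,0,0],
  [30,0,0,0,0],
])

```text
time_s: 46.9
position: [459.1, -400.5, 185.2]
tcp_rot: [3.141, 0.001, -1.292]
wrist_force: [-0.9, 0.3, 0.6]
grip_width: 29.9
gripper_force: 0.0
```

```bash
python3 - <<'E'
from q import *
plan(459.5,-401.5,140,-1.29)
im,st=shot("wrist","w14");print(st["position"])
print(proj("wrist",[[459.5,-401.5,153],[459.5,-401.5,153]],st)[0])
cv2.imwrite("pics/w14b.png",cv2.resize(im,(768,576)))
E
```

```text
turn -0.023  shift [ 0.04 -0.    1.81] rows>=1.8
[ 459.14 -400.47  185.19]
[250.03 219.07]
```

View pics/w14b.png

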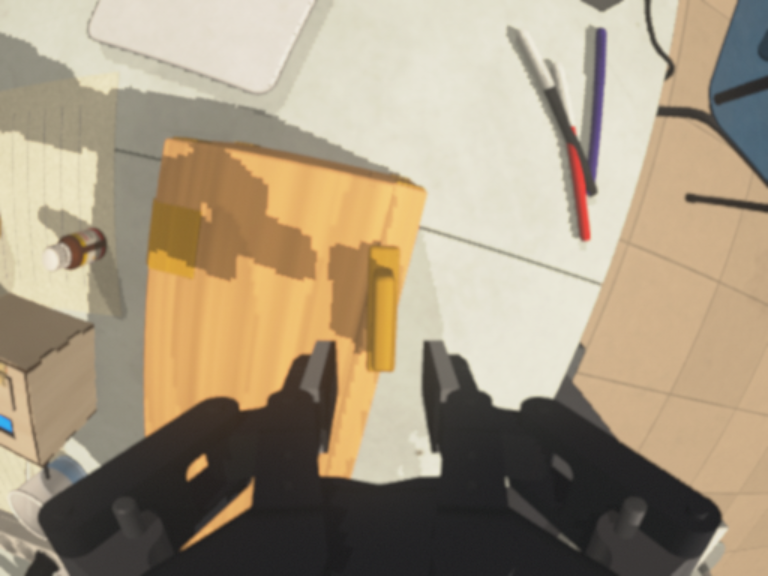

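The lid is shut and the right fin at (384,322) is centred and parallel between the fingers at 325 and 435. I'll descend, grip and turn.

Call:
carry_out([
  [30,0.04,0,0.4,0],
  [30,0,0,0.6,0],
  [30,0,0,0.5,0],
  [30,0,0,0.2,0],
  [30,0,0,0,0],
  [30,0,0,0.12,0],
  [0,0,0,0,0],
  [0,0,0,0,0],
  [0,0,0,0,0],
  [0,0,0,0,0],
], squeeze=30)

```text
time_s: 47.78
position: [458.3, -401.4, 140.7]
tcp_rot: [3.139, 0.0, -1.292]
wrist_force: [-6.0, -0.8, 1.5]
grip_width: 8.0
gripper_force: 32.0
```

Call:
carry_out([
  [0,0,0,0,0],
  [0,0,0,0,-0.4],
  [0,0,0,0,-0.8],
])

```text
time_s: 48.03
position: [458.3, -401.4, 140.7]
tcp_rot: [3.139, 0.001, -1.165]
wrist_force: [-5.7, -1.0, 1.2]
grip_width: 8.1
gripper_force: 32.0
```

Call:
carry_out([
  [0,0,0,0,-0.8],
  [0,0,0,0,-0.8],
  [0,0,0,0,-0.8],
  [0,0,0,0,-0.8],
  [0,0,0,0,-0.8],
  [0,0,0,0,-0.8],
  [0,0,0,0,-0.8],
  [0,0,0,0,-0.8],
])

```text
time_s: 48.7
position: [457.8, -401.7, 140.7]
tcp_rot: [3.139, 0.003, -0.493]
wrist_force: [-6.6, -1.9, 0.5]
grip_width: 8.0
gripper_force: 32.0
```

Call:
carry_out([
  [0,0,0,0,-0.8],
  [0,0,0,0,-0.8],
  [0,0,0,0,-0.8],
  [0,0,0,0,-0.8],
  [0,0,0,0,-0.8],
  [0,0,0,0,-0.8],
  [0,0,0,0,-0.3],
  [0,0,0,0,0],
  [0,0,0,0,0],
])

```text
time_s: 49.45
position: [457.7, -402.0, 140.6]
tcp_rot: [3.14, 0.004, 0.037]
wrist_force: [-6.5, -4.8, -0.5]
grip_width: 8.1
gripper_force: 31.9
```

Call:
carry_out([
  [30,0,0,0,0],
  [30,0,0,0,0],
  [30,0,0,-0.3,0],
  [30,0,0,-0.8,0],
  [30,0,0,-0.8,0],
  [30,0,0,-0.8,0],
  [30,0,0,-0.8,0],
  [30,-1,0,-0.4,0],
  [30,-1,0,0,0],
  [30,-1,0,0,0],
])

```text
time_s: 50.28
position: [384.8, -403.7, 239.4]
tcp_rot: [3.14, -0.002, 0.039]
wrist_force: [-0.3, 0.2, -0.4]
grip_width: 30.1
gripper_force: 0.0
```

```bash
python3 - <<'E'
from q import *
im,st=shot("wrist","w15");print(st["position"],st["tcp_rot"])
# brass axis at each pivot: gold mask in the wrist view, back-projected at z=153 (fin top)
hsv=cv2.cvtColor(im,cv2.COLOR_BGR2HSV)
for P in([451.6,-232.5,153],[459,-401.5,153]):
    u,v=proj("wrist",P,st)[0];print("pix",u,v)
    m=cv2.inRange(hsv,(18,140,90),(32,255,255));lab=cv2.connectedComponentsWithStats(m)
    i=min(range(1,lab[0]),key=lambda k:np.hypot(*(lab[3][k]-[u,v]))+(1e4 if lab[2][k][4]<60 else 0))
    ys,xs=np.where(lab[1]==i);W=np.array([onz("wrist",x,y,145,st)[:2] for x,y in zip(xs,ys)])
    e,V=np.linalg.eigh(np.cov(W.T));d=V[:,1];print(lab[2][i],W.mean(0),"theta",(np.arctan2(-d[0],d[1])-.05)%np.pi,np.sqrt(12*e))
E
```

```text
[ 384.8  -403.66  239.39] [ 3.14 -0.    0.04]
pix 60.83698635263332 112.93657737585849
[  59   83   26   64 1147] [ 449.25 -237.5 ] theta 1.547856862106929 [24.12 50.96]
pix 251.9105647201996 99.4863898710716Traceback (most recent call last):
  File "<stdin>", line 9, in <module>
  File "h.py", line 25, in onz
    o,d=ray(n,u,v,st); return o+d*(z-o[2])/d[2]
        ~~~^^^^^^^^^^
  File "h.py", line 19, in ray
    m,f=K(n);o,A=pose(n,st);a=np.array([u-m["cx"],v-m["cy"]])
                 ~~~~^^^^^^
  File "h.py", line 8, in pose
    m=camera_model(n)
ValueError: time passes only in moves, steps and waits
```

```bash
python3 - <<'E'
import bench,h
from q import *
M=camera_model("wrist");h.camera_model=lambda n:M
im=cv2.imread("pics/w15.png");st=dict(np.load("pics/w15.npz"))
hsv=cv2.cvtColor(im,cv2.COLOR_BGR2HSV);u,v=proj("wrist",[459,-401.5,145],st)[0].astype(int);print(u,v)
m=np.zeros(im.shape[:2],np.uint8);m[v-45:v+45,u-45:u+45]=255
for lo in(18,20,21,22):
    k=cv2.inRange(hsv,(lo,140,90),(32,255,255))&m
    ys,xs=np.where(k);W=np.array([onz("wrist",x,y,145,st)[:2] for x,y in zip(xs,ys)])
    e,V=np.linalg.eigh(np.cov(W.T));d=V[:,1];print(lo,len(xs),W.mean(0),"theta",(np.arctan2(-d[0],d[1])-.05)%np.pi,np.sqrt(12*e))
E
```

```text
251 99
18 1125 [ 456.71 -403.36] theta 1.5574807879712314 [12.39 57.46]
20 11 [ 444.05 -403.03] theta 1.64545907533792 [ 6.19 83.34]
  avg = a.mean(axis, **keepdims_kw)
  ret = um.true_divide(
<stdin>:10: RuntimeWarning: Degrees of freedom <= 0 for slice
  c *= np.true_divide(1, fact)
  c *= np.true_divide(1, fact)
Traceback (most recent call last):
ValueError: not enough values to unpack (expected 2, got 0)

During handling of the above exception, another exception occurred:

Traceback (most recent call last):
numpy.linalg.LinAlgError: 0-dimensional array given. Array must be at least two-dimensional
```

Both buttons measure about 1.55 rad and the arm is clear, so I'll hand the job in.

```bash
python3 -c "
from bench import *
print(close_job())"
```

```text
the job is handed in; nothing more can be done
None
```

The job is handed in, with no verdict shown: the three riders present (slit, screen, filter) each stand upright in their own bay, the lid is shut, and both turnbuttons lie across it at about 1.55 rad.

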